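Refit the tube rotor to the tilted rotator

TASK

Put the round tube rotor back on the rotator: lift it out of the rotor rack, thread its spindle down the slanting axis through both bearing blocks, turn it so that the tang at the spindle's end drops into the slot of the motor coupling, and lower it fully home so that its collar sits flush on the upper bearing. Ease it all the way down rather than letting it fall, and leave the tray rotor in the rack and the other things on the bench where they are.

Things in the scene. Friction and masses are not known exactly. Their poses are not given: they have to be found in the camera images.
- rotor: The round tube rotor, loose, about 200 g: a white disc 110 mm across, 8 mm thick, with a ring of 12 dark tube holes; a grey bar knob on top; under it a steel collar (32 mm across, 6 mm thick) and a hollow metal spindle, 16 mm diameter, 110 mm long. It hangs upright by the collar in a hole of the rack; to come out it must rise 110 mm. Origin and axes as rotor_collar.
- rotor_knob (a point): Centre of the round rotor's bar knob, where to grip: a bar 40 mm long (x axis), 14 mm thick (y axis), 32 mm tall, on a round boss 12 mm tall, 30 mm across. The point lies on the spindle's axis, 28 mm above the disc's top face, 42 mm above the collar's underside. z points along the axis, away from the spindle.
- rotor_collar (a point): Centre of the underside of the round rotor's collar, 42 mm below rotor_knob on the axis; same axes as rotor_knob.
- spindle_tip (a point): Tip of the round rotor's spindle, 110 mm below the collar's underside; same axes as rotor_knob. The last 24 mm is a flat tang 13.5 mm wide along x (parallel to the knob's bar) and 7 mm thick along y, its last 6 mm narrowing to 10 by 4 mm. It is the same after a half turn.
- rotator: Tilted rotator, fixed to the bench: a white and blue motor base 210 x 130 mm, 50 mm tall; from it an aluminium bed plate rises at a slant and carries two steel bearing blocks 46 x 52 mm in line, above a motor coupling. The axis leans 27 degrees from vertical, its top towards the rotator's front (-x, the robot's side). Origin on the bench, 40 mm in front of the centre of the base.
- upper_bearing (a point): Centre of the mouth of the hole in the upper bearing block, in its top face, 167 mm above the bench. z points up along the rotator's slanting axis; y is level, across the bed. The block is 18 mm thick, its hole goes through and is 18.5 mm in diameter. The rotor is home when its collar lies on this face.
- lower_bearing (a point): Centre of the mouth of the hole in the lower bearing block, in its top face, 56 mm below upper_bearing along the axis; same axes. The block is 16 mm thick, its hole goes through and is 18.5 mm in diameter.
- coupling_slot (a point): Centre of the top face of the dark steel motor coupling, 40 mm across, 96 mm below upper_bearing on the axis. Its slot runs right across along x, 10.7 mm wide, 20 mm deep; z is up the axis. It stands up to 1 rad either way from the rotator's front-to-back line and the gear motor holds it against 0.3 N m. Home, the tang is 14 mm into the slot; across the slot, the rotor stops 14 mm short.
- rack: Fixed two-tier steel rotor rack, 95 mm by 260 mm (its y axis) and 130 mm tall, with two 20 mm holes in its top plate at 70 mm either side of the middle along y. Origin at the centre of its underside. The rack stands on one side of the bench and the rotator on the other; which is which varies.
- tray_rotor_knob (a point): The other rotor in the rack, to be left there: the same spindle, collar and bar knob, but with an oblong tray 100 x 70 mm with two raised long edges in place of the disc. The point is the centre of its knob, 172 mm above the bench.
- tip_box_center (a point): Bystander: pipette tip box 122 x 84 mm, 64 mm tall; the point is 30 mm above its underside.
- reagent_bottle: Bystander: bottle, 52 mm diameter, 95 mm tall; origin at its underside.
- sample_jar: Bystander: jar, 60 mm diameter, 60 mm tall; origin at its underside.
- pipette_center (a point): Bystander: pipette lying on the bench along its x axis, about 225 mm long and 29 mm thick; the point is the middle of its thick grip, which is 120 mm long.

How it is judged:
By the outcome, as a careful person would: the job done as asked, in the order asked, and still so for the second after the job is handed in, with the robot touching nothing.
It also fails if it takes over 58 s, if anything falls off the work surface, if the arm or the gripper's body presses on something with over 40 N, if the wrist force passes 120 N, or if a joint passes its speed limit or range.

ROBOT

A 7-joint arm with a two-finger parallel gripper is mounted at the origin on the work surface. World frame = base frame: x ahead of the robot, y to its left, z up, the work surface at z = 0. Lengths are in m, angles in rad, forces in N, time in s.
With the tool pointing down it reaches from about 0.4 to 0.925 m from the base axis. Payload 5.6 kg.
Tool frame: the origin (TCP) lies between the finger pads; the fingertips stand 19 mm ahead of it and the grasp point (between the pads) is the TCP; z points along the fingers, y is the direction in which the jaws open and shut (so a half turn about z gives the same grasp; the last joint's range is limited). The gripper opens to 85 mm and grips with 20 to 120 N. Pads are 22 mm wide; open, the fingers measure 114 mm over their backs; the gripper's body (76 mm by 85 mm) begins 54 mm behind the grasp point. The pads swing forward as they close: fully open they stand 13 mm farther back than shut.
Start: joints at [1.275, 0.468, -0.012, 1.603, 0.006, 1.071, -0.056], TCP at [0.163, -0.629, 0.229] pointing down, gripper open.
Joint ranges: [-2.53, 2.53], [-0.31, 2.02], [-1.57, 1.55], [0.28, 2.44], [-1.29, 4.43], [0.15, 1.84], [-2.92, 2.92]. Speed limits (rad/s): [2.57, 2.57, 3.14, 3.14, 3.14, 3.14, 3.14].

INTERFACE

Orientations are given as a rotation vector (axis times angle).
In Python, from workcell import status, read_camera, job gives the robot as it stands.
- The arm moves only by the tool jog_arm, never from a script. Its argument "rows" is a list of rows, each a list of 5 numbers: the shift along the tool's x, y, z in mm, then the turn about the tool's z in degrees, then the finger opening in mm, from 0 to 85.4. A call has 1 to 8 rows; each row is the pose to reach, as a shift and turn from the pose measured when the call began, along the tool's axes at that moment; what a row does not reach only later rows make up. A row lasts 1/10 s, in which the tool goes at most 50 mm and 8.59 degrees, less where a joint would pass 70% of its speed; a pose out of reach is approached as far as the arm can. A call with a gripper value outside its range is refused whole. The fingers move at their own pace and stop on an object; the grip force is fixed at half the most. Time passes only in rows, so rows that repeat a pose let the fingers close. It gives the time, the measured TCP pose, the force and the opening at its end, in the units of the state.
- status.observe(): the state, without advancing time (a new reading comes with each control period).
- read_camera(name): name is "scene" or "top"; returns a dict with "frame" (384x512x3 uint8, blue, green, red), "fx", "fy", "cx", "cy" (pixels), "rvec" (rotation vector, rad) and "tvec" (3), from world to camera coordinates, as OpenCV has them. Camera axes: x right, y down, z forward; pixel columns grow to the right and rows downward; lengths in m; the calibration is good to about 2 mm. A picture is of the moment at which its call begins. There is no depth.
- job.sign_off(): hands the job in, once; it reports no verdict.
The state is a dict: "time_s": time; "qpos": joint angles; "qd": joint speeds; "joint_efforts": joint torques, N m; "tool_pos": TCP position; "tool_rot": TCP orientation; "force": force on the tool from outside, world axes, zero at the start; "ft_torque": the same for the moment, N m; "gripper_width": finger opening in m.
Only numpy, scipy, OpenCV 4.12 (cv2) and the standard library are available. Lean on these libraries where they do the work, as an engineer would, in place of code of your own. Each camera call takes 0.05 s, during which the arm holds its last target. There are 200 camera calls.

## Working session

There is one attempt and no reset: what is moved stays moved. The work goes in short steps, Python scripts to look and compute and a tool call to move; the robot and the scene stay as the last step left them, time stands still between calls to the robot, and variables do not carry over. Pictures are saved under pics/ and viewed, about 8 in all and at most 12, crops included, and the job is handed in when it is done.

Besides the shell and the picture viewer there is one more tool, called after "Emit:" by a JSON object that holds its "api" and its "payload". jog_arm: Moves the arm, as the interface text tells. Its arguments: {"type":"object","properties":{"rows":{"type":"array","items":{"type":"array","items":{"type":"number"}}}},"required":["rows"]}

```bash
ls; mkdir -p pics; python3 - <<'E'
from workcell import status, read_camera
import cv2, numpy as np
np.set_printoptions(precision=4,suppress=True)
s=status.observe(); print(s)
for n in("scene","top"):
    c=read_camera(n); cv2.imwrite(f"pics/{n}0.png",cv2.resize(c["frame"],(800,600),interpolation=cv2.INTER_CUBIC)); f=c.pop("frame"); cv2.imwrite(f"pics/{n}0_raw.png",f); print(n,c)
E
```

```text
pics
{'time_s': 0.0, 'qpos': array([ 1.275 ,  0.4684, -0.0116,  1.6037,  0.0059,  1.0714, -0.0563]), 'qd': array([-0.0003, -0.002 , -0.0008,  0.0011, -0.0015,  0.0003,  0.0006]), 'joint_efforts': array([  0.    , -53.2392,   0.022 , -25.1311,   0.0116,   0.0077,
         0.    ]), 'tool_pos': array([ 0.1624, -0.6288,  0.2276]), 'tool_rot': array([-3.1148, -0.3957,  0.0005]), 'force': array([-0.4033,  0.1017, -0.4089]), 'ft_torque': array([ 0.0178,  0.0218, -0.0003]), 'gripper_width': 0.08543893724995014}
scene {'fx': 486.94524437585846, 'fy': 486.94524437585846, 'cx': 254.2494488363689, 'cy': 198.27014440885569, 'rvec': array([ 1.6539,  1.8412, -0.8173]), 'tvec': array([ 0.0492, -0.2929,  1.556 ])}
top {'fx': 496.7418163439, 'fy': 496.7418163439, 'cx': 259.39767563681073, 'cy': 188.21326909632526, 'rvec': array([ 2.0434, -2.192 ,  0.2225]), 'tvec': array([0.0579, 0.6069, 1.0591])}
```

View pics/scene0.png

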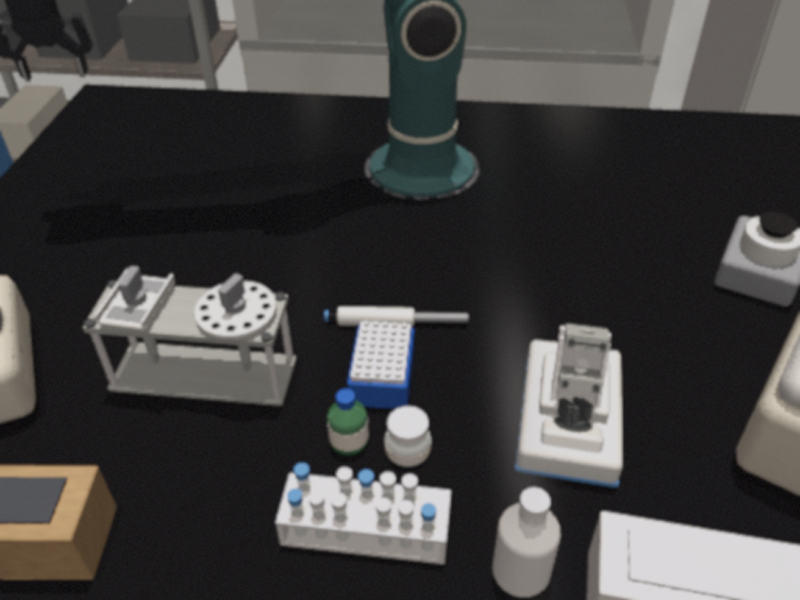

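View pics/top0.png

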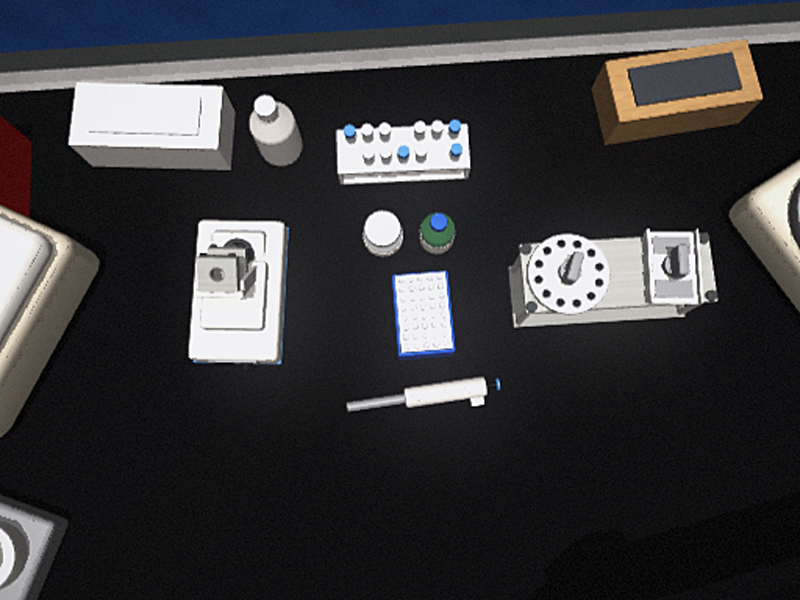

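The scene view shows the round rotor on the rack near (236,300), the tray rotor at (132,290) and the rotator at (575,400). In the top view the disc is at (568,273), the tray knob at (676,262), and the upper bearing hole at (217,273). Next I'll enlarge these areas.

```bash
cat > h.py <<'E'
import cv2, numpy as np
from workcell import status, read_camera
from scipy.spatial.transform import Rotation as R
np.set_printoptions(precision=4,suppress=True)
def proj(c,P):
    K=np.array([[c["fx"],0,c["cx"]],[0,c["fy"],c["cy"]],[0,0,1.]])
    return cv2.projectPoints(np.atleast_2d(P).astype(float),c["rvec"],c["tvec"],K,None)[0][:,0]
def onz(c,uv,z):
    M=cv2.Rodrigues(c["rvec"])[0]; C=-M.T@c["tvec"]
    d=M.T@np.array([(uv[0]-c["cx"])/c["fx"],(uv[1]-c["cy"])/c["fy"],1]); return C+d*(z-C[2])/d[2]
def tri(c1,u1,c2,u2):
    A=[];b=[]
    for c,u in((c1,u1),(c2,u2)):
        o=onz(c,u,0.);d=onz(c,u,.5)-o;d/=np.linalg.norm(d);Q=np.eye(3)-np.outer(d,d);A.append(Q);b.append(Q@o)
    x=np.linalg.lstsq(np.vstack(A),np.hstack(b),rcond=None)[0]; return x
def tile(f,u0,v0,w,h,W=400,H=300):
    t=cv2.resize(f[v0:v0+h,u0:u0+w],(W,H),interpolation=cv2.INTER_CUBIC)
    k=W/w
    for u in range(-(-u0//10)*10,u0+w,10): cv2.line(t,(int((u-u0+.5)*k),0),(int((u-u0+.5)*k),5),(0,255,255),1);cv2.putText(t,str(u),(int((u-u0+.5)*k)-9,15),0,.33,(0,255,255))
    for v in range(-(-v0//10)*10,v0+h,10): cv2.line(t,(0,int((v-v0+.5)*k)),(5,int((v-v0+.5)*k)),(0,255,255),1);cv2.putText(t,str(v),(7,int((v-v0+.5)*k)+4),0,.33,(0,255,255))
    return t
E
python3 - <<'E'
from h import *
T=cv2.imread("pics/top0_raw.png");S=cv2.imread("pics/scene0_raw.png")
im=np.vstack([np.hstack([tile(T,332,145,72,54),tile(T,108,140,72,54)]),np.hstack([tile(S,115,165,72,54),tile(S,335,205,80,60)])])
cv2.imwrite("pics/c1.png",im)
E
```

```text
(no output)
```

View pics/c1.png

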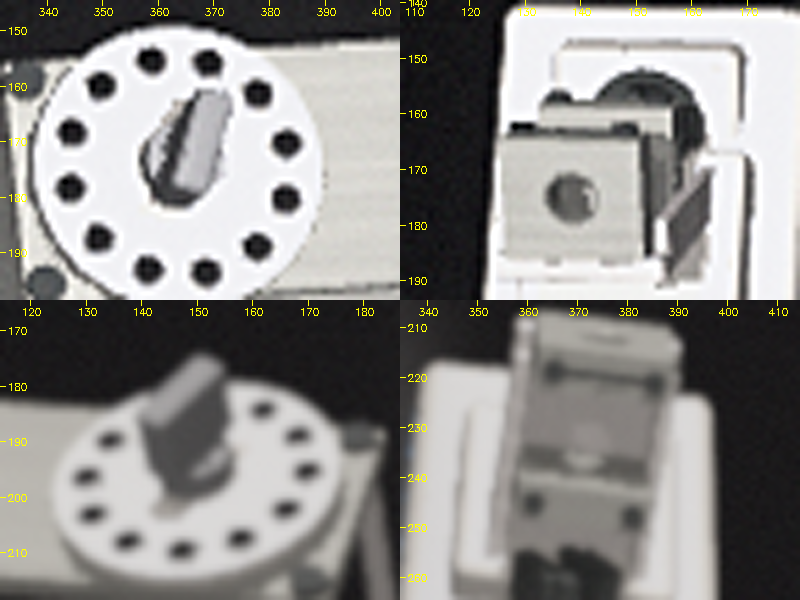

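The crop shows the disc's holes centred at top-image pixel (363.7,174.3), and the knob's top bar running from (370,161) to (366.4,178.7). The bearing hole is at (138.5,175.1). The coupling's slot is too dark to read, so I'll boost the contrast there.

```bash
python3 - <<'E'
from h import *
T=read_camera("top");S=read_camera("scene")
s=lambda x,y:(332+x/5.556-.5,145+y/5.556-.5)
r=lambda x,y:(108+(x-400)/5.556-.5,140+y/5.556-.5)
print("disc",onz(T,s(178.7,165.5),.144),"knobtop",onz(T,s(204,142),.188))
a,b=onz(T,s(214,94),.188),onz(T,s(194,190),.188);print(a,b,np.degrees(np.arctan2(*(a-b)[1::-1])))
print("bearing",onz(T,r(572,198),.167))
for p in((502,137),(642,137),(645,262),(506,262)):print("blk",onz(T,r(*p),.167 ))
for p in((198,221),(288,221),(281,362),(190,358)):print("base",onz(T,np.array(p)*.64,.05))
f=T["frame"].astype(float);g=S["frame"].astype(float)
e=lambda f:np.clip((f/255)**.45*255,0,255).astype(np.uint8)
im=np.vstack([np.hstack([tile(e(f),135,145,40,30),tile(e(g),350,240,44,33)]),np.hstack([tile(np.clip(f*4,0,255).astype(np.uint8),135,145,40,30),tile(np.clip(g*4,0,255).astype(np.uint8),350,240,44,33)])])
cv2.imwrite("pics/c2.png",im)
E
```

```text
disc [ 0.6071 -0.2039  0.144 ] knobtop [ 0.6056 -0.2038  0.188 ]
[ 0.6231 -0.2094  0.188 ] [ 0.5881 -0.1981  0.188 ] -17.869016976694486
bearing [0.6326 0.2621 0.167 ]
blk [0.6576 0.2874 0.167 ]
blk [0.654  0.2357 0.167 ]
blk [0.6066 0.2359 0.167 ]
blk [0.6102 0.2868 0.167 ]
base [0.744  0.3147 0.05  ]
base [0.7347 0.1812 0.05  ]
base [0.5252 0.1996 0.05  ]
base [0.5401 0.3296 0.05  ]
```

View pics/c2.png

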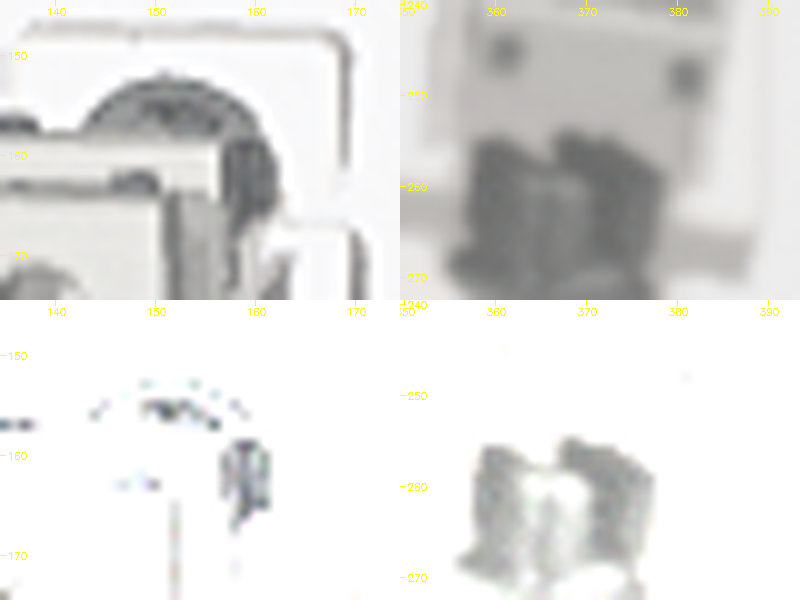

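In the contrast-boosted crop, the scene camera sees the coupling end-on. The slot's open end lies between the prongs at u≈363.3 and u≈370 (v≈260), and the prong tops are at (360.5,255.5) and (368,254.5). I'll fit the slot angle by projecting a model over it.

```bash
cat >> h.py <<'E'
psi=np.radians(-4.5);tl=np.radians(27)
B=np.array([.6326,.2621,.167])
AX=np.array([-np.sin(tl)*np.cos(psi),-np.sin(tl)*np.sin(psi),np.cos(tl)])
RY=np.array([-np.sin(psi),np.cos(psi),0]);RX=np.cross(RY,AX)
E
python3 - <<'E'
from h import *
S=read_camera("scene");f=S["frame"]
g=np.clip((f/255.)**.45*255,0,255).astype(np.uint8)
C=B-.096*AX; print(AX,C,proj(S,[C,B,B-.056*AX]))
tiles=[]
for th in (-30,-15,0,15,30,45):
    u0,v0,w,h=350,246,36,27;t=tile(g,u0,v0,w,h,266,200);k=266/w
    P=lambda a:[tuple(int(x) for x in ((q-[u0,v0]+.5)*k)) for q in proj(S,a)]
    t0=np.radians(th);e=np.cos(t0)*RX+np.sin(t0)*RY;n=np.cross(AX,e)
    hl=np.sqrt(.02**2-.00535**2)
    for sgn in(1,-1):
        a0=np.arcsin(.00535/.02);aa=np.linspace(a0,np.pi-a0,20)
        arc=[C+.02*(np.cos(x)*e+sgn*np.sin(x)*n) for x in aa]
        loop=arc+[arc[0]]
        cv2.polylines(t,[np.array(P(loop))],False,(0,0,255),1)
        p=arc[0];q=arc[-1]
        for s_ in(p,q):cv2.line(t,*P([s_,s_-.02*AX]),(0,200,0),1)
    cv2.putText(t,str(th),(220,190),0,.5,(255,0,0));tiles.append(t)
cv2.imwrite("pics/c3.png",np.vstack([np.hstack(tiles[:3]),np.hstack(tiles[3:])]))
E
```

```text
[-0.4526  0.0356  0.891 ] [0.676  0.2587 0.0815] [[368.2134 257.8307]
 [375.1212 212.7119]
 [371.0459 239.3297]]
```

View pics/c3.png

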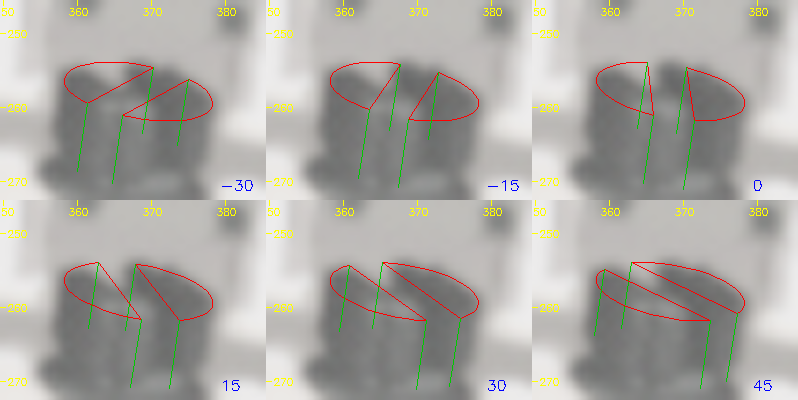

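Emit:
{"api": "jog_arm", "payload": {"rows": [[0,0,-50,0,85],[0,0,-100,0,85],[0,0,-150,0,85],[0,0,-200,0,85]]}}

```text
time_s: 0.65
tool_pos: [0.1623, -0.6289, 0.4302]
tool_rot: [-3.116, -0.396, 0.0]
force: [-0.2, -1.9, -0.5]
gripper_width: 0.0849
```

In the overlay, the slot best matches an angle of about 0–15° from the rotator's front-to-back line. The tang tolerates roughly ±16°, so I'll start at +7°. Next I'll read the joints to work out the kinematics, because the jog can't command tilt directly.

```bash
python3 - <<'E'
from h import *
s=status.observe();print(s["qpos"],s["tool_pos"],s["tool_rot"],R.from_rotvec(s["tool_rot"]).as_matrix())
E
```

```text
[ 1.2675  0.351  -0.0013  1.3233  0.0005  1.4682 -0.0519] [ 0.1623 -0.6289  0.4302] [-3.1157 -0.3957  0.0003] [[ 0.9683  0.25   -0.0003]
 [ 0.25   -0.9683  0.0008]
 [-0.0001 -0.0008 -1.    ]]
```

Emit:
{"api": "jog_arm", "payload": {"rows": [[50,0,0,0,85],[100,0,0,0,85],[150,0,0,0,85]]}}

```text
time_s: 0.95
tool_pos: [0.3088, -0.5909, 0.4309]
tool_rot: [3.117, 0.394, 0.001]
force: [0.5, -0.7, 0.5]
gripper_width: 0.0854
```

```bash
python3 - <<'E'
from h import *
s=status.observe();print(s["qpos"],s["tool_pos"],s["tool_rot"],R.from_rotvec(s["tool_rot"]).as_matrix())
E
```

```text
[ 1.0774  0.3868 -0.0564  1.2721  0.0211  1.4829 -0.296 ] [ 0.3088 -0.5909  0.4309] [3.1166 0.3939 0.0005] [[ 0.9686  0.2488  0.0004]
 [ 0.2488 -0.9686 -0.0002]
 [ 0.0003  0.0003 -1.    ]]
```

Emit:
{"api": "jog_arm", "payload": {"rows": [[38,-30,0,4,85],[76,-60,0,8,85],[114,-89,0,12,85],[152,-119,0,16,85],[190,-149,0,20,85],[229,-179,0,24,85],[267,-209,0,28,85],[305,-239,0,32.3,85]]}}

```text
time_s: 1.75
tool_pos: [0.5455, -0.2819, 0.431]
tool_rot: [3.102, -0.494, 0.001]
force: [0.7, -0.6, 0.2]
gripper_width: 0.0854
```

```bash
cat >> h.py <<'E'
def go(P,xdir=None):
    "shift in tool mm to world point P; turn (deg) to bring tool x to xdir (mod 180)"
    s=status.observe();M=R.from_rotvec(s["tool_rot"]).as_matrix()
    print("t",s["time_s"],"pos",s["tool_pos"],"z",M[:,2],"x",M[:,0],"q",s["qpos"],"F",s["force"])
    print("shift",1000*M.T@(np.asarray(P)-s["tool_pos"]))
    if xdir is not None:
        v=M.T@np.asarray(xdir);a=np.degrees(np.arctan2(v[1],v[0]));print("turn",(a+90)%180-90)
E
python3 -c "
from h import *
y=np.radians(-17.9);go([.6063,-.2038,.28],[np.cos(y),np.sin(y),0])"
```

```text
t 1.75 pos [ 0.5455 -0.2819  0.431 ] z [ 0.0004 -0.0003 -1.    ] x [ 0.9506 -0.3103  0.0005] q [ 0.5438  0.29   -0.1605  1.4072  0.0462  1.4475 -1.502 ] F [ 0.684  -0.5751  0.1692]
shift [ 33.4532 -93.0929 150.9593]
turn -0.17748783995999418
```

Emit:
{"api": "jog_arm", "payload": {"rows": [[17,-47,0,0,85],[33,-93,0,0,85],[33,-93,50,0,85],[33,-93,100,0,85],[33,-93,150,0,85],[33,-93,151,0,85]]}}

```text
time_s: 2.35
tool_pos: [0.6015, -0.2027, 0.2724]
tool_rot: [-3.101, 0.493, 0.021]
force: [-0.4, -0.2, 0.2]
gripper_width: 0.0849
```

```bash
python3 -c "
from h import *
y=np.radians(-17.9);go([.6063,-.2038,.177],[np.cos(y),np.sin(y),0])
T=read_camera('top');S=read_camera('scene')
cv2.imwrite('pics/c4.png',np.hstack([tile(T['frame'],332,135,72,72,400,400),tile(S['frame'],110,140,72,72,400,400)]))"
```

```text
t 2.35 pos [ 0.6015 -0.2027  0.2724] z [-0.0133  0.0037 -0.9999] x [ 0.9506 -0.31   -0.0138] q [ 0.4194  0.4237 -0.1999  1.5745  0.0884  1.1662 -1.6853] F [-0.4467 -0.2291  0.1774]
shift [ 6.1762 -0.4788 95.3605]
turn -0.16254733475604155
```

View pics/c4.png

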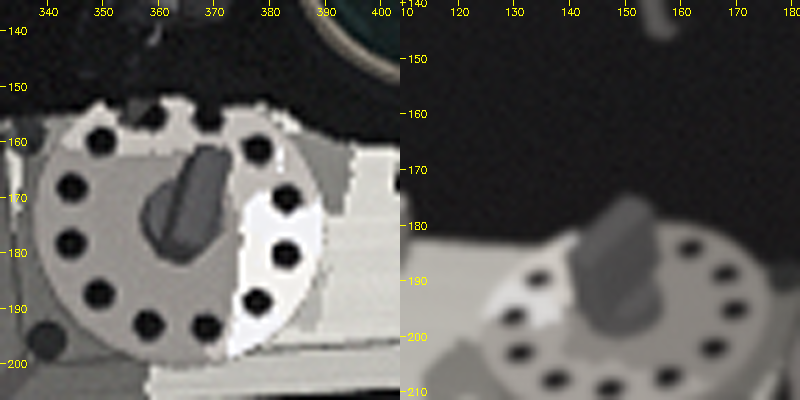

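The crop shows the knob under the open gripper, with the bar end at top-image pixel (369,162) and nothing disturbed. The reading was taken before the arm settled, so I'll recheck it.

```bash
python3 -c "
from h import *
y=np.radians(-17.9);go([.6063,-.2038,.177],[np.cos(y),np.sin(y),0])"
```

```text
t 2.45 pos [ 0.606  -0.2039  0.2804] z [-0.0002  0.     -1.    ] x [ 0.9506 -0.3104 -0.0002] q [ 0.4197  0.418  -0.2006  1.5642  0.0881  1.1684 -1.6851] F [-0.8152  0.0702  0.3486]
shift [  0.2882  -0.1652 103.4429]
turn -0.18560369003466803
```

Emit:
{"api": "jog_arm", "payload": {"rows": [[0,0,40,0,85],[0,0,75,0,85],[0,0,95,0,85],[0,0,103,0,85],[0,0,103,0,85],[0,0,103,0,85]]}}

```text
time_s: 3.05
tool_pos: [0.6078, -0.2044, 0.1803]
tool_rot: [3.102, -0.494, 0.007]
force: [0.0, 0.0, 0.4]
gripper_width: 0.0855
```

Emit:
{"api": "jog_arm", "payload": {"rows": [[0,0,0,0,40],[0,0,0,0,20],[0,0,0,0,0],[0,0,0,0,0],[0,0,0,0,0],[0,0,0,0,0],[0,0,0,0,0],[0,0,0,0,0]]}}

```text
time_s: 3.85
tool_pos: [0.6079, -0.2043, 0.1806]
tool_rot: [3.102, -0.494, 0.007]
force: [-1.0, 1.0, 2.5]
gripper_width: 0.0114
```

```bash
python3 -c "
from h import *
go([.6063,-.2038,.177]); print(status.observe()['gripper_width'],status.observe()['ft_torque'])"
```

```text
t 3.85 pos [ 0.6079 -0.2043  0.1806] z [ 0.0045 -0.0013 -1.    ] x [ 0.9506 -0.3105  0.0046] q [ 0.4127  0.5111 -0.1921  1.6614  0.1133  0.9753 -1.7052] F [-1.0415  1.045   2.5482]
shift [-1.7243  0.0448  3.585 ]
0.011384600225977313 [ 0.1565  0.201  -0.0318]
```

Emit:
{"api": "jog_arm", "payload": {"rows": [[0,0,-10,0,0],[0,0,-25,0,0],[0,0,-50,0,0],[0,0,-80,0,0],[0,0,-120,0,0],[0,0,-160,0,0],[0,0,-160,0,0],[0,0,-160,0,0]]}}

```text
time_s: 4.65
tool_pos: [0.6075, -0.2042, 0.3425]
tool_rot: [3.101, -0.494, 0.012]
force: [-0.3, -0.4, -2.1]
gripper_width: 0.0116
```

```bash
python3 -c "
from h import *
go([.6063,-.2038,.177]); print(status.observe()['gripper_width'],status.observe()['ft_torque'])
T=read_camera('top');S=read_camera('scene')
cv2.imwrite('pics/c5.png',np.hstack([tile(T['frame'],300,90,120,120,400,400),tile(S['frame'],90,90,120,120,400,400)]))"
```

```text
t 4.65 pos [ 0.6075 -0.2042  0.3425] z [ 0.0073 -0.0023 -1.    ] x [ 0.9505 -0.3105  0.0076] q [ 0.4205  0.3755 -0.2026  1.4854  0.0777  1.2809 -1.6765] F [-0.3063 -0.4214 -2.1438]
shift [ -2.5283   0.0371 165.517 ]
0.011552213575679739 [0.053  0.0262 0.0276]
```

View pics/c5.png

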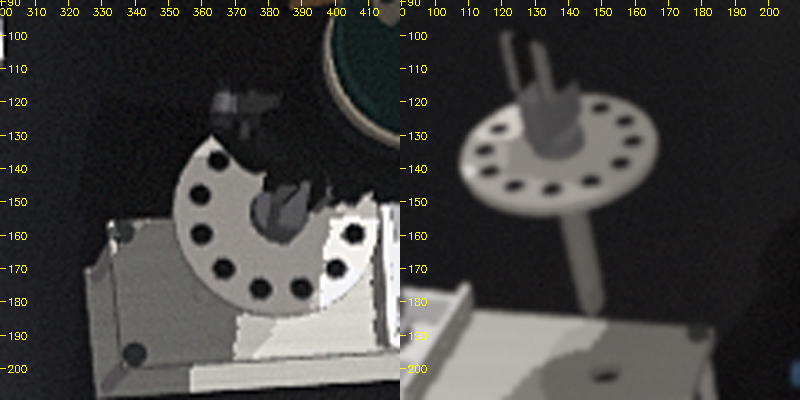

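The rotor is gripped upright. Its tip, at scene pixel (148,182), is clear above the empty rack hole. Next I'll raise it and take it to the rotator's tilt plane, then push past the wrist-joint limit so the tool tilts outward.

Emit:
{"api": "jog_arm", "payload": {"rows": [[-7,-21,-40,0,0],[-14,-42,-80,0,0],[-21,-63,-120,0,0],[-28,-84,-160,0,0],[-35,-105,-200,0,0],[-42,-126,-240,0,0],[-48,-148,-270,0,0],[-48,-148,-270,0,0]]}}

```text
time_s: 5.55
tool_pos: [0.6066, -0.044, 0.6128]
tool_rot: [-3.101, 0.484, -0.012]
force: [-0.1, -0.1, -2.7]
gripper_width: 0.0116
```

```bash
python3 -c "
from h import *
go([.6063,-.048,.7])"
```

```text
t 5.55 pos [ 0.6066 -0.044   0.6128] z [ 0.008   0.0014 -1.    ] x [ 0.9524 -0.3047  0.0071] q [ 0.1844  0.3063 -0.2549  1.0017  0.0779  1.8342 -1.9187] F [-0.0906 -0.118  -2.7316]
shift [  1.5245   3.5918 -87.1793]
```

Emit:
{"api": "jog_arm", "payload": {"rows": [[0,0,-40,0,0],[0,0,-80,0,0],[0,0,-120,0,0],[0,0,-120,0,0]]}}

```text
time_s: 5.95
tool_pos: [0.5915, -0.0439, 0.6535]
tool_rot: [-3.096, 0.486, -0.105]
force: [0.2, 0.2, -1.7]
gripper_width: 0.0114
```

```bash
python3 -c "
from h import *
go([.6063,-.048,.7])"
```

```text
t 5.95 pos [ 0.5915 -0.0439  0.6535] z [ 0.0672 -0.0042 -0.9977] x [ 0.9497 -0.3061  0.0653] q [-0.1849  0.2383  0.2888  1.0035 -0.0721  1.8411 -1.8098] F [ 0.2065  0.2078 -1.6662]
shift [ 18.2993  -1.4162 -45.345 ]
```

Emit:
{"api": "jog_arm", "payload": {"rows": [[14,-5,-40,0,0],[28,-10,-80,0,0],[42,-15,-120,0,0],[42,-15,-120,0,0]]}}

```text
time_s: 6.35
tool_pos: [0.6062, -0.0412, 0.6827]
tool_rot: [-3.085, 0.485, -0.205]
force: [-0.5, 0.5, -1.2]
gripper_width: 0.0116
```

```bash
python3 -c "
from h import *
go([.6063,-.048,.7])"
```

```text
t 6.35 pos [ 0.6062 -0.0412  0.6827] z [ 0.1312 -0.0085 -0.9913] x [ 0.9434 -0.306   0.1275] q [-0.1817  0.2491  0.2858  0.928  -0.0758  1.8414 -1.8163] F [-0.4633  0.4604 -1.2279]
shift [  4.3595   5.9248 -17.0474]
```

Emit:
{"api": "jog_arm", "payload": {"rows": [[14,-5,-40,0,0],[28,-10,-80,0,0],[42,-15,-120,0,0],[42,-15,-120,0,0]]}}

```text
time_s: 6.75
tool_pos: [0.6132, -0.038, 0.7145]
tool_rot: [-3.071, 0.483, -0.307]
force: [-0.1, -1.2, -2.6]
gripper_width: 0.0113
```

```bash
python3 -c "
from h import *
go([.6063,-.048,.7])"
```

```text
t 6.75 pos [ 0.6132 -0.038   0.7145] z [ 0.196  -0.0125 -0.9805] x [ 0.9329 -0.3056  0.1904] q [-0.1914  0.248   0.2968  0.8635 -0.0798  1.8416 -1.822 ] F [-0.0508 -1.2327 -2.5716]
shift [-6.1763 12.3478 13.0297]
```

Emit:
{"api": "jog_arm", "payload": {"rows": [[18,-6,-40,0,0],[36,-12,-80,0,0],[54,-18,-120,0,0],[72,-24,-160,0,0],[90,-30,-200,0,0],[90,-30,-200,0,0]]}}

```text
time_s: 7.35
tool_pos: [0.6228, -0.0335, 0.7454]
tool_rot: [-3.053, 0.48, -0.407]
force: [-0.1, 0.4, -1.8]
gripper_width: 0.0115
```

```bash
python3 -c "
from h import *
go([.6063,-.048,.7])"
```

```text
t 7.35 pos [ 0.6228 -0.0335  0.7454] z [ 0.2598 -0.016  -0.9655] x [ 0.9185 -0.3046  0.2522] q [-0.1964  0.2563  0.3031  0.7899 -0.0856  1.8415 -1.829 ] F [-0.0568  0.4186 -1.7964]
shift [-22.2335  21.6737  39.7939]
```

Emit:
{"api": "jog_arm", "payload": {"rows": [[14,-5,-40,0,0],[28,-10,-80,0,0],[42,-15,-120,0,0],[42,-15,-120,0,0]]}}

```text
time_s: 7.75
tool_pos: [0.6149, -0.0298, 0.7815]
tool_rot: [-3.03, 0.476, -0.51]
force: [-0.0, 0.2, -2.3]
gripper_width: 0.0117
```

Emit:
{"api": "jog_arm", "payload": {"rows": [[14,-5,-40,0,0],[28,-10,-80,0,0],[42,-15,-120,0,0],[42,-15,-120,0,0]]}}

```text
time_s: 8.15
tool_pos: [0.6014, -0.026, 0.8176]
tool_rot: [-3.005, 0.472, -0.609]
force: [0.9, 0.0, -1.8]
gripper_width: 0.0114
```

```bash
python3 -c "
from h import *
go([.6063,-.048,.7])"
```

```text
t 8.15 pos [ 0.6014 -0.026   0.8176] z [ 0.3864 -0.0213 -0.9221] x [ 0.8767 -0.3023  0.3743] q [-0.2731  0.2039  0.3814  0.7108 -0.0907  1.8417 -1.8382] F [ 0.9078  0.0363 -1.7818]
shift [-33.1123  31.0937 110.7708]
```

Emit:
{"api": "jog_arm", "payload": {"rows": [[14,5,-40,0,0],[28,10,-80,0,0],[42,15,-120,0,0],[42,15,-120,0,0]]}}

```text
time_s: 8.55
tool_pos: [0.5758, -0.0482, 0.8547]
tool_rot: [-2.978, 0.47, -0.708]
force: [-0.1, 0.2, -1.5]
gripper_width: 0.0113
```

```bash
python3 -c "
from h import *
go(B+.35*AX)"
```

```text
t 8.55 pos [ 0.5758 -0.0482  0.8547] z [ 0.4466 -0.0263 -0.8944] x [ 0.8493 -0.302   0.433 ] q [-0.2592  0.1565  0.3989  0.6901 -0.0918  1.8417 -1.8083] F [-0.1305  0.152  -1.5389]
shift [-346.4743 -236.6572  282.2695]
```

Emit:
{"api": "jog_arm", "payload": {"rows": [[-30,-20,24,0,0],[-61,-41,49,0,0],[-92,-62,74,0,0],[-123,-83,99,0,0],[-154,-104,124,0,0],[-185,-125,149,0,0],[-210,-142,170,0,0],[-210,-142,170,0,0]]}}

```text
time_s: 9.35
tool_pos: [0.5107, 0.1501, 0.6219]
tool_rot: [-2.985, 0.459, -0.697]
force: [-0.5, -0.4, -3.0]
gripper_width: 0.0113
```

```bash
python3 -c "
from h import *
t=np.radians(7);go(B+.35*AX,np.cos(t)*RX+np.sin(t)*RY)"
```

```text
t 9.35 pos [0.5107 0.1501 0.6219] z [ 0.4389 -0.026  -0.8981] x [ 0.8552 -0.2945  0.4265] q [-0.5697 -0.1249  0.0721  1.5188  0.2487  1.3593 -2.3767] F [-0.4993 -0.4272 -3.0101]
shift [-128.9245  -93.572   109.1873]
turn -20.099189645317153
```

Emit:
{"api": "jog_arm", "payload": {"rows": [[-26,-19,22,-4,0],[-52,-38,44,-8,0],[-78,-57,66,-12,0],[-104,-75,88,-16,0],[-129,-94,109,-20,0],[-129,-94,109,-20,0],[-129,-94,109,-20,0],[-129,-94,109,-20,0]]}}

```text
time_s: 10.15
tool_pos: [0.4754, 0.2739, 0.4806]
tool_rot: [3.025, 0.062, 0.701]
force: [0.6, -0.0, -1.5]
gripper_width: 0.0112
```

```bash
python3 -c "
from h import *
t=np.radians(7);go(B+.19*AX,np.cos(t)*RX+np.sin(t)*RY)"
```

```text
t 10.15 pos [0.4754 0.2739 0.4806] z [ 0.4405 -0.026  -0.8974] x [0.8972 0.0469 0.4391] q [-0.6894 -0.0546 -0.0803  1.7567  0.3606  1.1444 -2.4015] F [ 0.6198 -0.0391 -1.4608]
shift [  0.2978   0.8542 161.0048]
turn -0.2819883174678637
```

Emit:
{"api": "jog_arm", "payload": {"rows": [[0,1,35,0,0],[0,1,70,0,0],[0,1,105,0,0],[0,1,130,0,0],[0,1,140,0,0],[0,1,140,0,0],[0,1,140,0,0]]}}

```text
time_s: 10.85
tool_pos: [0.5377, 0.2696, 0.357]
tool_rot: [3.026, 0.061, 0.705]
force: [0.3, 0.0, -1.9]
gripper_width: 0.0113
```

```bash
cat >> h.py <<'E'
def held(L=.1606):
    s=status.observe();M=R.from_rotvec(s["tool_rot"]).as_matrix();p=s["tool_pos"]
    return p+L*M[:,2]
E
python3 -c "
from h import *
tip=held();go(B+.19*AX)
T=read_camera('top');S=read_camera('scene')
print('tip',tip,proj(T,tip),proj(S,tip),'B',proj(T,B),proj(S,B),'height along axis',(tip-B)@AX,(tip-B)@RX,(tip-B)@RY)
cv2.imwrite('pics/c6.png',np.hstack([tile(T['frame'],100,130,72,90,400,500),tile(S['frame'],335,150,80,100,400,500)]))"
```

```text
t 10.85 pos [0.5377 0.2696 0.357 ] z [ 0.4426 -0.0245 -0.8964] x [0.8962 0.0457 0.4413] q [-0.6459  0.0954 -0.0342  1.8759  0.4071  0.8608 -2.4294] F [ 0.2901  0.0096 -1.945 ]
shift [-1.1752  0.0927 22.5604]
tip [0.6088 0.2656 0.2131] [[131.2765 181.8142]] [[379.8718 187.2686]] B [[138.4478 175.1386]] [[375.1212 212.7119]] height along axis 0.05196613126229878 -0.000508602553973442 0.0016502668193883387
```

View pics/c6.png

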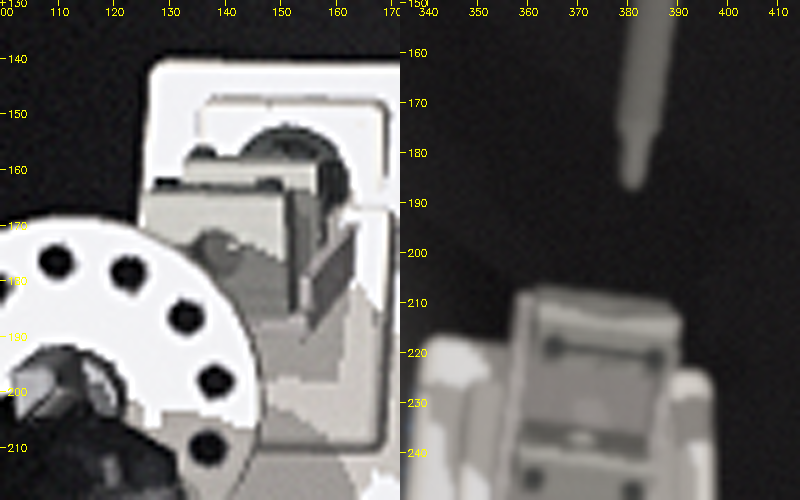

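The scene view shows the spindle tip at (380.9,186.8), against a prediction of (379.9,187.3). The upper block's top spans u≈358–390. In the top view the bearing hole is at (138.4,174.5) and part of the disc's hole ring is visible. I'll use both views to find the offset between the held rotor and the bearing.

```bash
python3 - <<'E'
from h import *
from scipy.optimize import least_squares
T=read_camera("top");S=read_camera("scene")
s=status.observe();M=R.from_rotvec(s["tool_rot"]).as_matrix();p=s["tool_pos"]
# ring radius and phase from first picture
h0=np.array([(151,60),(207,271),(208,62),(149,269),(258,93),(99,238),(287,143),(70,188),(286,199),(71,132),(258,247),(101,86)])/5.556+[331.5,144.5]
W=np.array([onz(T,u,.144) for u in h0]);c=W.mean(0);rr=np.linalg.norm(W-c,axis=1).mean();print("ring",c,rr)
obs=np.array([(57,261),(128,273),(187,316),(216,381),(208,447)])/5.556+[99.5,129.5]
def pts(v):
    C=p+.0366*M[:,2]+v[0]*M[:,0]+v[1]*M[:,1]
    a=v[2]+np.arange(5)*np.pi/6
    return proj(T,C+rr*(np.cos(a)[:,None]*M[:,0]+np.sin(a)[:,None]*M[:,1]))
best=min((least_squares(lambda v:(pts([v[0],v[1],v[2]])-obs).ravel()*1 if sgn>0 else (pts(v)[::-1]-obs).ravel(),[0,0,a]) for sgn in(1,-1) for a in np.linspace(0,6,13)),key=lambda r:r.cost)
print("disc offset in tool mm (top cam)",best.x[:2]*1e3,best.cost,best.x[2]*57.3)
sp=[p+l*M[:,2] for l in(.0706,.10,.13,.1606)];print("spindle pred scene",proj(S,sp))
for lz in(0,-.018):
    print("block corners scene",lz,proj(S,[B+lz*AX+a*.023*RX+b*.026*RY for a,b in((-1,-1),(-1,1),(1,-1),(1,1))]).round(1).tolist())
print("lower blk",proj(S,[B-.056*AX+a*.023*RX+b*.026*RY for a,b in((1,-1),(1,1))]).round(1).tolist())
print("top blk",proj(T,[B+a*.023*RX+b*.026*RY for a,b in((-1,-1),(-1,1),(1,-1),(1,1))]).round(1).tolist())
E
```

```text
ring [ 0.6072 -0.2039  0.144 ] 0.042080320314354845
disc offset in tool mm (top cam) [-1.0732  0.3331] 0.025679637001637737 360.8385940413894
spindle pred scene [[386.5662 141.3097]
 [384.3701 156.5941]
 [382.1699 171.9072]
 [379.9669 187.2397]]
block corners scene 0 [[361.3, 207.8], [387.6, 211.0], [362.2, 214.5], [389.7, 217.9]]
block corners scene -0.018 [[360.1, 216.3], [386.2, 219.5], [360.9, 223.3], [388.3, 226.7]]
lower blk [[358.2, 241.6], [385.3, 245.1]]
top blk [[151.7, 186.1], [126.5, 185.9], [150.6, 164.3], [125.0, 164.1]]
```

```bash
python3 - <<'E'
from h import *
S=read_camera("scene");g=S["frame"].mean(2)
s=status.observe();M=R.from_rotvec(s["tool_rot"]).as_matrix();p=s["tool_pos"]
L=np.linspace(.07,.1606,200);pp=proj(S,p+L[:,None]*M[:,2])
for v in range(142,188,3):
    r=g[v,365:405];bg=np.median(np.r_[r[:8],r[-8:]]);hi=np.sort(r)[-4:].mean();w=(r-bg)>(hi-bg)/2
    i=np.where(w)[0]; 
    x=np.arange(365,405)
    # subpixel edges
    a,b=i[0],i[-1];t=bg+(hi-bg)/2
    ea=x[a]-(r[a]-t)/(r[a]-r[a-1]);eb=x[b]+(r[b]-t)/(r[b]-r[b+1])
    print(v,round(ea,2),round(eb,2),"mid",round((ea+eb)/2,2),"pred",round(np.interp(v,pp[:,1],pp[:,0]),2))
E
```

```text
142 382.39 390.9 mid 386.65 pred 386.38
145 382.04 390.54 mid 386.29 pred 385.95
148 381.61 390.16 mid 385.88 pred 385.52
151 381.22 389.61 mid 385.42 pred 385.09
154 380.76 389.3 mid 385.03 pred 384.65
157 380.35 388.71 mid 384.53 pred 384.22
160 379.99 388.54 mid 384.26 pred 383.79
163 379.47 387.9 mid 383.68 pred 383.36
166 379.2 387.59 mid 383.39 pred 382.93
169 378.63 387.14 mid 382.89 pred 382.49
172 378.26 386.66 mid 382.46 pred 382.06
175 378.16 386.12 mid 382.14 pred 381.63
178 379.12 384.68 mid 381.9 pred 381.2
181 378.77 383.95 mid 381.36 pred 380.77
184 378.61 383.65 mid 381.13 pred 380.33
187 378.83 382.86 mid 380.84 pred 379.9
```

Emit:
{"api": "jog_arm", "payload": {"rows": [[1.9,2.1,0,0,0],[1.9,2.1,15,0,0],[1.9,2.1,30,0,0],[1.9,2.1,42,0,0],[1.9,2.1,42,0,0],[1.9,2.1,42,0,0]]}}

```text
time_s: 11.7
tool_pos: [0.5574, 0.2665, 0.3187]
tool_rot: [3.025, 0.062, 0.702]
force: [-0.3, 0.9, -1.6]
gripper_width: 0.0116
```

```bash
cat >> h.py <<'E'
def rep():
    s=status.observe();M=R.from_rotvec(s["tool_rot"]).as_matrix();p=s["tool_pos"]
    # rotor as top camera sees it
    o=-.00107*M[:,0]+.00033*M[:,1]
    for n,L in(("tip",.1606),("spindle end",.1366),("collar",.0506)):
        d=(p+o+L*M[:,2]-B)*1e3; print(n,"AX %.1f RX %.1f RY %.1f"%(d@AX,d@RX,d@RY))
    print("t",s["time_s"],"z",M[:,2],"F tool",M.T@s["force"],"T tool",M.T@s["ft_torque"],"w",s["gripper_width"],"err deg RX,RY",np.degrees(-M[:,2]@RX),np.degrees(-M[:,2]@RY))
    e=M.T@RX;print("bar angle vs RX (deg)",np.degrees(np.arctan2(M[:,0]@RY,M[:,0]@RX)),"q7",s["qpos"][6])
E
python3 -c "
from h import *
rep()"
```

```text
tip AX 8.8 RX -1.5 RY -0.5
spindle end AX 32.8 RX -1.1 RY -0.7
collar AX 118.7 RX 0.1 RY -1.5
t 11.7 z [ 0.4409 -0.0255 -0.8972] F tool [-0.8981 -0.9535  1.3199] T tool [ 0.123  -0.6544 -0.024 ] w 0.011553556483819007 err deg RX,RY 0.7966333756248384 -0.5273812102658516
bar angle vs RX (deg) 6.730208321609595 q7 -2.4369029387146814
```

Emit:
{"api": "jog_arm", "payload": {"rows": [[1.8,-0.3,0,0,0],[1.8,-0.3,7,0,0],[1.8,-0.3,14,0,0],[1.8,-0.3,21,0,0],[1.8,-0.3,28,0,0],[1.8,-0.3,28,0,0]]}}

```text
time_s: 12.3
tool_pos: [0.5713, 0.2656, 0.2928]
tool_rot: [3.024, 0.062, 0.699]
force: [0.4, 0.5, -1.8]
gripper_width: 0.0118
```

```bash
python3 -c "
from h import *
rep()
T=read_camera('top');S=read_camera('scene')
cv2.imwrite('pics/c7.png',np.hstack([tile(T['frame'],105,130,72,90,400,500),tile(S['frame'],340,165,64,80,400,500)]))"
```

```text
tip AX -20.6 RX -1.1 RY -0.6
spindle end AX 3.4 RX -0.7 RY -0.8
collar AX 89.4 RX 0.6 RY -1.4
t 12.3 z [ 0.4393 -0.027  -0.8979] F tool [-0.3885 -0.5996  1.7665] T tool [ 0.0565 -0.6292 -0.0102] w 0.011771071104788155 err deg RX,RY 0.8913343351918991 -0.43392214107709537
bar angle vs RX (deg) 6.735820972503815 q7 -2.4455799394558815
```

View pics/c7.png

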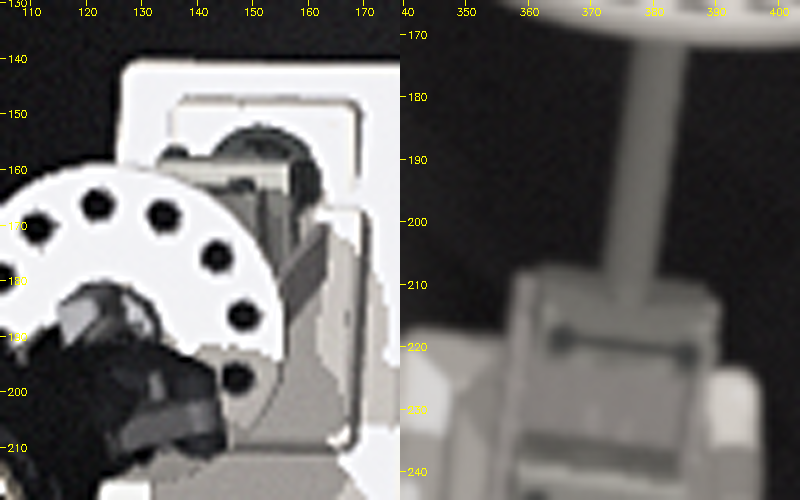

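The spindle now enters the upper bearing at scene pixel (376,212) with almost no contact force. I'll keep going in small guarded steps.

Emit:
{"api": "jog_arm", "payload": {"rows": [[1.2,-0.7,0,0,0],[1.2,-0.7,5,0,0],[1.3,-0.7,10,0,0],[1.4,-0.8,15,0,0],[1.5,-0.8,20,0,0],[1.5,-0.8,20,0,0]]}}

```text
time_s: 13.0
tool_pos: [0.5815, 0.2661, 0.2755]
tool_rot: [3.024, 0.062, 0.699]
force: [1.0, -0.1, -1.3]
gripper_width: 0.0114
```

```bash
python3 -c "
from h import *
rep()"
```

```text
tip AX -40.6 RX 0.1 RY 0.7
spindle end AX -16.6 RX 0.5 RY 0.5
collar AX 69.4 RX 1.8 RY -0.1
t 13.0 z [ 0.4393 -0.0269 -0.8979] F tool [0.2966 0.0376 1.6476] T tool [-0.032  -0.6342 -0.0005] w 0.011387025890044665 err deg RX,RY 0.8901214299382005 -0.44010854444824377
bar angle vs RX (deg) 6.74277248117894 q7 -2.452831261066949
```

Emit:
{"api": "jog_arm", "payload": {"rows": [[0,0.2,6,0,0],[0.1,0.2,12,0,0],[0.2,0.2,18,0,0],[0.3,0.2,25,0,0],[0.3,0.2,25,0,0]]}}

```text
time_s: 13.5
tool_pos: [0.5927, 0.2646, 0.2519]
tool_rot: [3.024, 0.062, 0.697]
force: [0.1, -0.6, -3.0]
gripper_width: 0.0117
```

```bash
python3 -c "
from h import *
rep()"
```

```text
tip AX -66.8 RX -0.8 RY -0.0
spindle end AX -42.8 RX -0.4 RY -0.2
collar AX 43.2 RX 1.0 RY -0.7
t 13.5 z [ 0.438  -0.0282 -0.8985] F tool [-1.2722  0.502   2.7055] T tool [ 0.018  -0.5624 -0.0098] w 0.011736677554808306 err deg RX,RY 0.9696427961050214 -0.3585604000856161
bar angle vs RX (deg) 6.751391470588893 q7 -2.463713780243075
```

Emit:
{"api": "jog_arm", "payload": {"rows": [[0.8,0,5,0,0],[0.9,0,10,0,0],[1.0,0,15,0,0],[1.1,0,20,0,0],[1.1,0,20,0,0]]}}

```text
time_s: 14.0
tool_pos: [0.6025, 0.2638, 0.2335]
tool_rot: [3.023, 0.061, 0.695]
force: [-0.2, 0.2, -1.7]
gripper_width: 0.0115
```

```bash
python3 -c "
from h import *
rep()"
```

```text
tip AX -87.6 RX -0.6 RY -0.3
spindle end AX -63.6 RX -0.2 RY -0.4
collar AX 22.3 RX 1.4 RY -0.9
t 14.0 z [ 0.4371 -0.0291 -0.8989] F tool [-0.9126 -0.3181  1.3983] T tool [ 0.0543 -0.6401 -0.0199] w 0.011547380673944837 err deg RX,RY 1.0218435878455923 -0.30367430511403737
bar angle vs RX (deg) 6.754753517264828 q7 -2.4713628566216856
```

Emit:
{"api": "jog_arm", "payload": {"rows": [[0.3,0,4,0,0],[0.4,0,7,0,0],[0.5,0,10,0,0],[0.6,0,13,0,0],[0.6,0,13,0,0],[0.6,0,13,0,0]]}}

```text
time_s: 14.6
tool_pos: [0.6085, 0.2635, 0.2216]
tool_rot: [3.023, 0.062, 0.694]
force: [0.7, 0.4, -3.8]
gripper_width: 0.0116
```

```bash
python3 -c "
from h import *
rep()
S=read_camera('scene');g=np.clip((S['frame']/255.)**.45*255,0,255).astype(np.uint8)
cv2.imwrite('pics/c8.png',tile(g,340,205,64,68,565,600))"
```

```text
tip AX -100.9 RX -0.7 RY -0.1
spindle end AX -76.9 RX -0.3 RY -0.2
collar AX 9.1 RX 1.3 RY -0.6
t 14.6 z [ 0.4366 -0.0291 -0.8992] F tool [-0.9618 -0.5854  3.7194] T tool [ 0.272  -0.7162 -0.0119] w 0.011575000187509628 err deg RX,RY 1.0536120872307502 -0.3032704754249605
bar angle vs RX (deg) 6.7740567306464206 q7 -2.4766144331624194
```

View pics/c8.png

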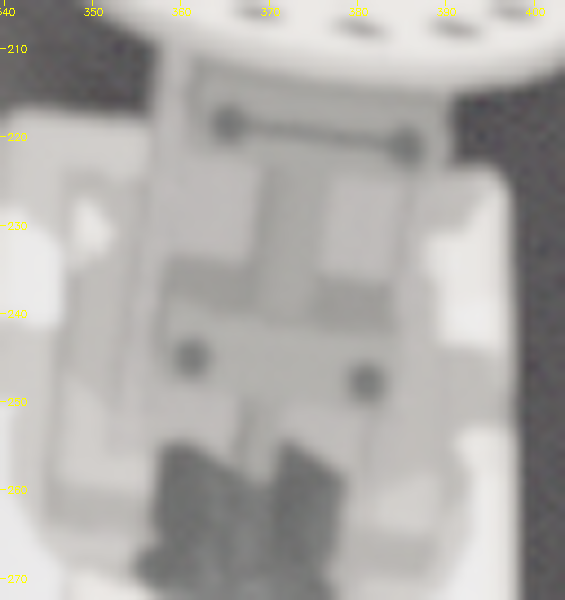

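The picture shows the spindle through both blocks and the tang at about (368,256), reaching between the coupling's prongs at u 366 and 371. Contact force is still only about 2 N, so I'll ease it down further.

Emit:
{"api": "jog_arm", "payload": {"rows": [[0.4,0,1.5,0,0],[0.4,0,3,0,0],[0.4,0,4.5,0,0],[0.4,0,4.5,0,0]]}}

```text
time_s: 15.05
tool_pos: [0.6106, 0.2639, 0.2178]
tool_rot: [3.024, 0.063, 0.694]
force: [-2.8, 1.1, 0.2]
gripper_width: 0.0115
```

```bash
python3 -c "
from h import *
rep()"
```

```text
tip AX -105.2 RX -0.5 RY 0.6
spindle end AX -81.2 RX -0.1 RY 0.5
collar AX 4.7 RX 1.5 RY -0.0
t 15.05 z [ 0.4367 -0.0283 -0.8991] F tool [-2.4026 -1.2118 -1.4231] T tool [ 0.2849 -0.95   -0.0051] w 0.01153396380425819 err deg RX,RY 1.0482495132077032 -0.34792712339516363
bar angle vs RX (deg) 6.797536358860975 q7 -2.477999025838459
```

Emit:
{"api": "jog_arm", "payload": {"rows": [[0,0.2,1,0,0],[0,0.2,2,0,0],[0,0.2,3,0,0],[0,0.2,3,0,0]]}}

```text
time_s: 15.45
tool_pos: [0.612, 0.2641, 0.2155]
tool_rot: [3.024, 0.063, 0.695]
force: [-4.0, 0.8, 3.9]
gripper_width: 0.0116
```

```bash
python3 -c "
from h import *
rep()"
```

```text
tip AX -107.9 RX -0.3 RY 1.0
spindle end AX -83.9 RX 0.1 RY 0.8
collar AX 2.0 RX 1.7 RY 0.3
t 15.45 z [ 0.4372 -0.0276 -0.8989] F tool [-1.9138 -0.7212 -5.2545] T tool [ 0.2374 -1.0287 -0.0409] w 0.011586260608454836 err deg RX,RY 1.0208742770432317 -0.387361851953297
bar angle vs RX (deg) 6.812713029717843 q7 -2.479095171227299
```

Emit:
{"api": "jog_arm", "payload": {"rows": [[-0.2,0.3,1,0,0],[-0.2,0.3,2,0,0],[-0.2,0.3,2.5,0,0],[-0.2,0.3,2.5,0,0]]}}

```text
time_s: 15.85
tool_pos: [0.6125, 0.2643, 0.2148]
tool_rot: [3.025, 0.063, 0.697]
force: [-12.5, -1.2, 14.0]
gripper_width: 0.0112
```

```bash
python3 -c "
from h import *
rep()"
```

```text
tip AX -108.8 RX -0.1 RY 1.3
spindle end AX -84.8 RX 0.3 RY 1.2
collar AX 1.2 RX 1.8 RY 0.5
t 15.85 z [ 0.4379 -0.027  -0.8986] F tool [ -5.1843   1.4217 -18.0304] T tool [-0.3248 -1.7003 -0.0498] w 0.011171820019337971 err deg RX,RY 0.9796529908246041 -0.42519450636496964
bar angle vs RX (deg) 6.807851776754913 q7 -2.480300758015476
```

Emit:
{"api": "jog_arm", "payload": {"rows": [[-0.5,0,0.5,3,0],[-0.5,0,1,3,0],[-0.5,0,1,-3,0],[-0.5,0,1,-3,0],[-0.5,0,1,0,0],[-0.5,0,1,0,0]]}}

```text
time_s: 16.45
tool_pos: [0.6124, 0.2646, 0.2148]
tool_rot: [3.025, 0.063, 0.698]
force: [-9.1, 0.1, 9.9]
gripper_width: 0.0116
```

```bash
python3 -c "
from h import *
rep()
S=read_camera('scene');T=read_camera('top')
cv2.imwrite('pics/c9.png',np.hstack([tile(S['frame'],345,185,60,75,400,500),tile(T['frame'],110,130,60,75,400,500)]))"
```

```text
tip AX -108.8 RX -0.1 RY 1.7
spindle end AX -84.8 RX 0.3 RY 1.5
collar AX 1.2 RX 1.7 RY 0.8
t 16.45 z [ 0.4386 -0.0266 -0.8983] F tool [ -3.7835   0.0975 -12.8996] T tool [-0.2212 -1.3186 -0.1176] w 0.01159943134206635 err deg RX,RY 0.9351384663110385 -0.4517893365931978
bar angle vs RX (deg) 6.794230490823512 q7 -2.4821118459185967
```

View pics/c9.png

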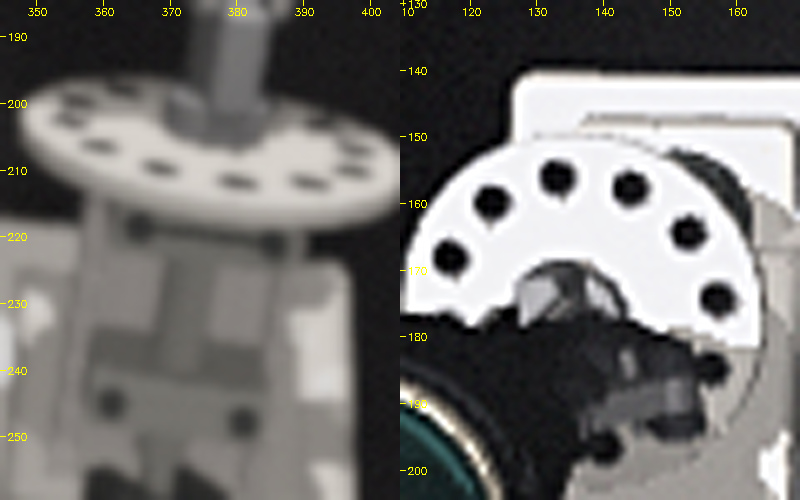

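The disc sits just above the upper block (scene pixel (378,215)), the tang is between the prongs, and turning ±3° under light pressure gave no further drop. That suggests the collar is seated, so I'll release gently.

Emit:
{"api": "jog_arm", "payload": {"rows": [[0,0,-0.3,0,0],[0,0,-0.3,0,12],[0,0,-0.3,0,16],[0,0,-0.3,0,22],[0,0,-0.3,0,35],[0,0,-0.3,0,60],[0,0,-0.3,0,60],[0,0,-0.3,0,60]]}}

```text
time_s: 17.35
tool_pos: [0.6123, 0.2645, 0.215]
tool_rot: [3.024, 0.065, 0.698]
force: [0.7, -0.5, -0.6]
gripper_width: 0.06
```

```bash
python3 -c "
from h import *
rep()"
```

```text
tip AX -108.5 RX 0.0 RY 1.6
spindle end AX -84.5 RX 0.4 RY 1.4
collar AX 1.5 RX 1.8 RY 0.7
t 17.35 z [ 0.4387 -0.0267 -0.8982] F tool [0.3171 0.5226 0.8694] T tool [ 0.0083 -0.5053  0.0067] w 0.06004015100106895 err deg RX,RY 0.9302818381824438 -0.44511382390374477
bar angle vs RX (deg) 6.847472723081233 q7 -2.48104598494323
```

Emit:
{"api": "jog_arm", "payload": {"rows": [[0,0,-15,0,75],[0,0,-45,0,80],[0,0,-90,0,80],[0,0,-135,0,80],[0,0,-180,0,80],[0,0,-220,0,80],[0,0,-220,0,80]]}}

```text
time_s: 18.05
tool_pos: [0.5152, 0.2729, 0.4208]
tool_rot: [3.029, 0.067, 0.715]
force: [0.1, -0.4, -0.6]
gripper_width: 0.0797
```

```bash
python3 -c "
from h import *
rep()
S=read_camera('scene');T=read_camera('top')
cv2.imwrite('pics/c10.png',np.hstack([tile(S['frame'],340,175,64,80,400,500),tile(T['frame'],100,140,72,90,400,500)]))"
```

```text
tip AX 119.1 RX 8.0 RY 3.8
spindle end AX 143.1 RX 8.1 RY 3.4
collar AX 229.1 RX 8.8 RY 2.0
t 18.05 z [ 0.4474 -0.018  -0.8941] F tool [-0.2187  0.4073  0.5962] T tool [ 0.0229 -0.4822 -0.0177] w 0.07968477426594998 err deg RX,RY 0.4150752938471782 -0.9838052670014925
bar angle vs RX (deg) 6.803393770093659 q7 -2.3971853366974916
```

View pics/c10.png

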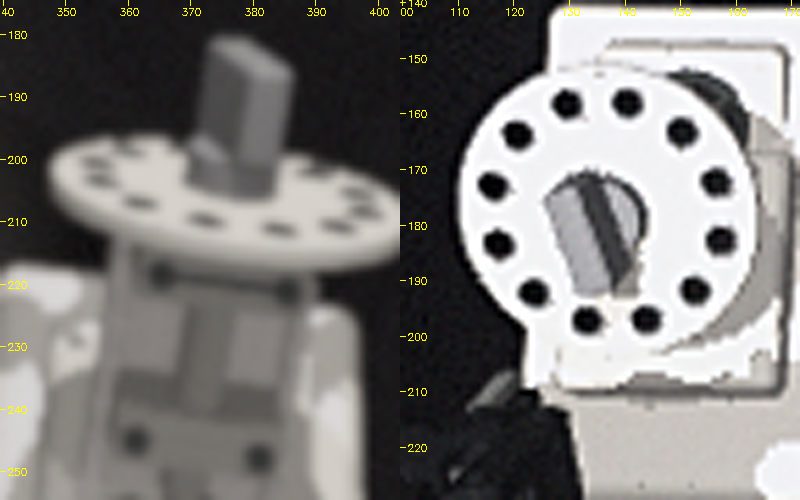

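After release the disc sits on the block (scene disc edge at about (378,217)), and the knob bar is free and has turned a little. I'll measure how far home it is from the 12 holes in the top view and the disc in the scene view.

```bash
python3 - <<'E'
from h import *
from scipy.optimize import least_squares
S=read_camera("scene");T=read_camera("top")
ht=np.array([(567,104),(627,103),(682,132),(716,182),(721,240),(695,291),(647,320),(587,320),(534,293),(499,244),(493,185),(517,136)],float)
ht=(ht-[400,0])/5.556+[99.5,139.5]
hs=np.array([(97,161),(101,180),(140,203),(206,221),(280,231),(341,225),(366,211),(358,191),(315,171),(131,150)],float)/6.25+[339.5,174.5]
rr=.04208
def ring(v,h=.014):
    C=B+v[0]*RX+v[1]*RY+(h+v[2])*AX; a=v[3]+np.arange(12)*np.pi/6
    n=AX+v[4]*RX+v[5]*RY;n/=np.linalg.norm(n);e=np.cross(RY,n);e/=np.linalg.norm(e);f=np.cross(n,e)
    return C+rr*(np.cos(a)[:,None]*e+np.sin(a)[:,None]*f)
def res(v,us,ut):
    W=ring(v);o=[]
    if ut:
        p=proj(T,W);o.append((ht-p[((p[None]-ht[:,None])**2).sum(2).argmin(1)]).ravel())
    if us:
        p=proj(S,W);o.append((hs-p[((p[None]-hs[:,None])**2).sum(2).argmin(1)]).ravel())
    return np.hstack(o)
for us,ut in((0,1),(1,0),(1,1)):
    best=min((least_squares(res,[0,0,0,a,0,0],args=(us,ut)) for a in np.linspace(0,.5,7)),key=lambda r:r.cost)
    print(us,ut,"RX,RY,AX mm",best.x[:3]*1e3,"phase",np.degrees(best.x[3])%30,"tilt deg",np.degrees(best.x[4:]),"rms",np.sqrt(2*best.cost/len(best.fun)))
# bar in top view: lit top face corners -> direction, at height knob top above B 58 mm
q=lambda x,y:(99.5+(x-400)/5.556,139.5+y/5.556)
def onax(c,uv,h):
    o=onz(c,uv,0.);d=onz(c,uv,.5)-o;return o+d*((B+h*AX-o)@AX)/(d@AX)
for a,b in(((545,200),(578,295)),((578,185),(612,293))):
    w=onax(T,q(*b),.058)-onax(T,q(*a),.058);print("bar",np.degrees(np.arctan2(w@RY,w@RX))%180,np.linalg.norm(w))
E
```

```text
0 1 RX,RY,AX mm [-1.4222 -0.5964  3.0604] phase 16.677610527781503 tilt deg [-0.7478  0.8557] rms 0.08041784021766782
1 0 RX,RY,AX mm [-2.7714  0.224   2.5806] phase 16.607717301560424 tilt deg [0.784  0.1344] rms 0.15569784091008093
1 1 RX,RY,AX mm [-1.4848 -0.2434  2.8048] phase 16.784818730753294 tilt deg [0.5035 0.2856] rms 0.17893077463548604
bar 15.327218456681948 0.03548872147149309
bar 13.81850067358883 0.04001031960834576
```

The camera fit puts the disc about 2.8 mm above nominal home, with the bar at 14.5°. That is ambiguous, so I'll regrasp at the bar's actual angle and check by pressing and turning.

```bash
python3 -c "
from h import *
t=np.radians(14.5);go(np.array([.6123,.2645,.215])+.03*AX,np.cos(t)*RX+np.sin(t)*RY)"
```

```text
t 18.25 pos [0.5155 0.2698 0.412 ] z [ 0.4378 -0.0276 -0.8987] x [0.8985 0.049  0.4362] q [-0.6561  0.029  -0.0526  1.822   0.3769  0.9877 -2.3976] F [-0.6031 -0.088   0.309 ]
shift [  0.3526  -0.9397 189.5511]
turn -7.654255430288146
```

Emit:
{"api": "jog_arm", "payload": {"rows": [[0,-1,45,-4,80],[0,-1,90,-7.6,80],[0,-1,135,-7.6,80],[0,-1,170,-7.6,80],[0,-1,189,-7.6,80],[0,-1,189,-7.6,80],[0,-1,189,-7.6,80],[0,-1,189,-7.6,80]]}}

```text
time_s: 19.05
tool_pos: [0.5982, 0.2661, 0.2431]
tool_rot: [2.986, 0.263, 0.686]
force: [0.1, -0.3, -0.2]
gripper_width: 0.08
```

```bash
python3 -c "
from h import *
t=np.radians(14.5);go(np.array([.6123,.2645,.215])-.002*AX,np.cos(t)*RX+np.sin(t)*RY)"
```

```text
t 19.05 pos [0.5982 0.2661 0.2431] z [ 0.4387 -0.0266 -0.8982] x [0.8859 0.1806 0.4273] q [-0.6062  0.2955  0.0065  1.9027  0.4729  0.6292 -2.337 ] F [ 0.0554 -0.3317 -0.1752]
shift [ 0.1737  0.815  33.4582]
turn -0.059297341412957394
```

Emit:
{"api": "jog_arm", "payload": {"rows": [[0,0.8,12,0,80],[0,0.8,22,0,80],[0,0.8,29,0,80],[0,0.8,33,0,80],[0,0.8,33,0,80],[0,0.8,33,0,80],[0,0.8,33,0,50],[0,0.8,33,0,35]]}}

```text
time_s: 19.85
tool_pos: [0.6129, 0.2647, 0.214]
tool_rot: [2.986, 0.263, 0.687]
force: [0.1, -1.1, -0.4]
gripper_width: 0.0526
```

Emit:
{"api": "jog_arm", "payload": {"rows": [[0,0,0,0,25],[0,0,0,0,15],[0,0,0,0,0],[0,0,0,0,0],[0,0,0,0,0],[0,0,0,0,0]]}}

```text
time_s: 20.45
tool_pos: [0.613, 0.2651, 0.2144]
tool_rot: [2.986, 0.263, 0.689]
force: [-1.8, 0.3, 3.3]
gripper_width: 0.0115
```

```bash
python3 -c "
from h import *
rep()"
```

```text
tip AX -109.4 RX 0.5 RY 2.4
spindle end AX -85.4 RX 0.9 RY 2.1
collar AX 0.6 RX 2.2 RY 1.3
t 20.45 z [ 0.4398 -0.0254 -0.8977] F tool [-0.1511 -0.1949 -3.7988] T tool [ 0.2683 -0.4494  0.0152] w 0.011460488015428042 err deg RX,RY 0.8684053861125645 -0.5266082830559607
bar angle vs RX (deg) 14.458296750271737 q7 -2.3524593488457355
```

Emit:
{"api": "jog_arm", "payload": {"rows": [[0,0,1,0,0],[0,0,1.5,-4,0],[0,0,1.5,-8,0],[0,0,1.5,-8,0]]}}

```text
time_s: 20.85
tool_pos: [0.6132, 0.2658, 0.2143]
tool_rot: [2.933, 0.469, 0.674]
force: [-7.6, 0.1, 10.7]
gripper_width: 0.0113
```

```bash
python3 -c "
from h import *
rep()"
```

```text
tip AX -109.5 RX 0.8 RY 3.1
spindle end AX -85.5 RX 1.1 RY 2.9
collar AX 0.5 RX 2.4 RY 2.0
t 20.85 z [ 0.4403 -0.0244 -0.8975] F tool [ -2.0488  -0.428  -12.9443] T tool [ 0.2147 -1.0956 -0.0366] w 0.011316570324615395 err deg RX,RY 0.8402517577783722 -0.585368906197064
bar angle vs RX (deg) 22.539015196786085 q7 -2.2267176423294446
```

Emit:
{"api": "jog_arm", "payload": {"rows": [[0,0,0,-4,0],[0,0,0,-8,0],[0,0,0,-8,0]]}}

```text
time_s: 21.15
tool_pos: [0.6128, 0.2664, 0.2143]
tool_rot: [2.867, 0.667, 0.656]
force: [-4.0, 1.9, 4.0]
gripper_width: 0.0116
```

```bash
python3 -c "
from h import *
rep()"
```

```text
tip AX -109.3 RX 0.4 RY 3.7
spindle end AX -85.3 RX 0.7 RY 3.4
collar AX 0.7 RX 2.0 RY 2.4
t 21.15 z [ 0.4399 -0.0236 -0.8977] F tool [-0.8395 -2.4137 -5.4304] T tool [ 0.6554 -0.6672  0.0748] w 0.011624118314502578 err deg RX,RY 0.8673682252916385 -0.6292245374773943
bar angle vs RX (deg) 30.5632678544417 q7 -2.100637302462029
```

Turning the bar freely between 14° and 30° gives almost no torque and no further drop. However, the tool height suggests the collar may be about 2 mm high. Across the slot, the tang stops exactly 14 mm short of home, so I'll use that as a gauge: lift 18 mm, turn across the slot, touch lightly and compare.

Emit:
{"api": "jog_arm", "payload": {"rows": [[0,1,-6,0,0],[0,1,-12,0,0],[0,1,-18,0,0],[0,1,-18,-8,0],[0,1,-18,-16,0],[0,1,-18,-24,0],[0,1,-18,-32,0],[0,1,-18,-40,0]]}}

```text
time_s: 21.95
tool_pos: [0.6038, 0.2671, 0.2302]
tool_rot: [2.363, 1.551, 0.527]
force: [-3.5, 3.5, -2.4]
gripper_width: 0.0113
```

```bash
python3 -c "
from h import *
rep()"
```

```text
tip AX -91.0 RX -0.1 RY 3.6
spindle end AX -67.0 RX 0.4 RY 3.3
collar AX 19.0 RX 1.8 RY 2.2
t 21.95 z [ 0.4382 -0.0222 -0.8986] F tool [ 1.5515 -5.2875  0.5723] T tool [1.7635 0.2792 0.0616] w 0.01126087975149668 err deg RX,RY 0.9819183406869042 -0.7005935446386207
bar angle vs RX (deg) 70.8847172386311 q7 -1.4380256803201856
```

Emit:
{"api": "jog_arm", "payload": {"rows": [[0,0,1,0,0],[0,0,2,0,0],[0,0,3,0,0],[0,0,3,0,0]]}}

```text
time_s: 22.35
tool_pos: [0.605, 0.2675, 0.2276]
tool_rot: [2.364, 1.55, 0.528]
force: [-3.1, 2.5, -0.8]
gripper_width: 0.0116
```

```bash
python3 -c "
from h import *
rep()"
```

```text
tip AX -93.8 RX -0.2 RY 4.1
spindle end AX -69.9 RX 0.2 RY 3.8
collar AX 16.1 RX 1.7 RY 2.7
t 22.35 z [ 0.4384 -0.0217 -0.8985] F tool [ 1.0462 -3.8172 -0.679 ] T tool [1.3177 0.2206 0.035 ] w 0.01163433927003665 err deg RX,RY 0.9759123752239295 -0.732706130586182
bar angle vs RX (deg) 70.81902835349577 q7 -1.4421545685284711
```

Emit:
{"api": "jog_arm", "payload": {"rows": [[-0.7,0,0.7,0,0],[-0.7,0,1.4,0,0],[-0.7,0,2,0,0],[-0.7,0,2,0,0]]}}

```text
time_s: 22.75
tool_pos: [0.6056, 0.2673, 0.226]
tool_rot: [2.364, 1.55, 0.529]
force: [-2.7, 3.7, 1.5]
gripper_width: 0.0116
```

```bash
python3 -c "
from h import *
rep()"
```

```text
tip AX -95.6 RX -0.3 RY 4.2
spindle end AX -71.6 RX 0.1 RY 3.9
collar AX 14.3 RX 1.5 RY 2.7
t 22.75 z [ 0.4387 -0.0208 -0.8984] F tool [ 2.6102 -3.046  -2.6349] T tool [1.4063 0.4551 0.0046] w 0.011610111383353073 err deg RX,RY 0.9556385978583031 -0.7837854841342841
bar angle vs RX (deg) 70.8228146837054 q7 -1.4438109892089996
```

Emit:
{"api": "jog_arm", "payload": {"rows": [[-0.7,0,0.7,0,0],[-0.7,0,1.4,0,0],[-0.7,0,2,0,0],[-0.7,0,2,0,0]]}}

```text
time_s: 23.15
tool_pos: [0.6063, 0.2675, 0.225]
tool_rot: [2.364, 1.551, 0.532]
force: [-6.1, 3.9, 6.0]
gripper_width: 0.0114
```

```bash
python3 -c "
from h import *
rep()"
```

```text
tip AX -96.8 RX 0.0 RY 4.6
spindle end AX -72.8 RX 0.4 RY 4.2
collar AX 13.2 RX 1.8 RY 3.0
t 23.15 z [ 0.4398 -0.0196 -0.8979] F tool [ 2.2806 -4.0588 -8.1505] T tool [1.5227 0.2688 0.038 ] w 0.011383199593727213 err deg RX,RY 0.894031886719725 -0.8596159765530001
bar angle vs RX (deg) 70.8259000528771 q7 -1.4453498857238765
```

The touch across the slot came at 13.2, against about 0.6 for the earlier stop. That is a travel of 12.6 mm where 14 is expected, so the rotor was about 1.4 mm short of home. I'll turn back to the slot's centre (about 17°), re-centre sideways and lower again.

Emit:
{"api": "jog_arm", "payload": {"rows": [[0,0,-3,0,0],[0,0,-3,8,0],[0,0,-3,16,0],[0,0,-3,24,0],[0,0,-3,32,0],[0,0,-3,40,0],[0,0,-3,48,0],[0,0,-3,54,0]]}}

```text
time_s: 23.95
tool_pos: [0.6058, 0.2652, 0.2276]
tool_rot: [2.976, 0.316, 0.686]
force: [0.3, 0.2, -0.6]
gripper_width: 0.0117
```

Emit:
{"api": "jog_arm", "payload": {"rows": [[0,1,2,0,0],[0,2,4,0,0],[0,2.5,6,0,0],[0,2.5,8,0,0],[0,2.5,8,0,0],[0,2.5,8,0,0]]}}

```text
time_s: 24.55
tool_pos: [0.6101, 0.2631, 0.221]
tool_rot: [2.976, 0.317, 0.687]
force: [-0.1, 3.6, 0.4]
gripper_width: 0.0119
```

```bash
python3 -c "
from h import *
rep()"
```

```text
tip AX -102.2 RX 1.2 RY 0.6
spindle end AX -78.2 RX 1.5 RY 0.3
collar AX 7.8 RX 2.8 RY -0.8
t 24.55 z [ 0.4406 -0.022  -0.8974] F tool [ 0.8537 -3.5016 -0.5138] T tool [ 1.1439 -0.0932 -0.0441] w 0.011889418131770624 err deg RX,RY 0.8332715348729903 -0.7249508602823704
bar angle vs RX (deg) 16.503770670650283 q7 -2.311359602953607
```

Emit:
{"api": "jog_arm", "payload": {"rows": [[0,-1,1.5,0,0],[0,-1,3,0,0],[0,-1,4.5,0,0],[0,-1,6,0,0],[0,-1,6,0,0],[0,-1,6,0,0]]}}

```text
time_s: 25.15
tool_pos: [0.6125, 0.2637, 0.2151]
tool_rot: [2.976, 0.317, 0.687]
force: [1.5, 3.6, -2.2]
gripper_width: 0.0112
```

```bash
python3 -c "
from h import *
rep()"
```

```text
tip AX -108.5 RX 0.6 RY 1.4
spindle end AX -84.6 RX 0.9 RY 1.1
collar AX 1.4 RX 2.2 RY 0.0
t 25.15 z [ 0.4402 -0.0224 -0.8976] F tool [ 1.1585 -3.5102  2.5211] T tool [ 0.8852 -0.0821  0.0536] w 0.011246005803934657 err deg RX,RY 0.8558955869984608 -0.6998168501926229
bar angle vs RX (deg) 16.505594648256604 q7 -2.316699189207955
```

Emit:
{"api": "jog_arm", "payload": {"rows": [[0,-0.5,0.7,0,0],[0,-0.5,1.4,0,0],[0,-0.5,2,0,0],[0,-0.5,2,0,0]]}}

```text
time_s: 25.55
tool_pos: [0.6135, 0.2646, 0.2147]
tool_rot: [2.976, 0.317, 0.689]
force: [-3.7, 1.9, 7.8]
gripper_width: 0.0116
```

```bash
python3 -c "
from h import *
rep()"
```

```text
tip AX -109.4 RX 1.4 RY 2.4
spindle end AX -85.4 RX 1.8 RY 2.1
collar AX 0.6 RX 2.9 RY 1.0
t 25.55 z [ 0.4415 -0.0218 -0.897 ] F tool [ 0.5058 -1.5977 -8.6608] T tool [ 0.4891 -0.4615  0.0325] w 0.011588651562720816 err deg RX,RY 0.7767490817341391 -0.7414405532546071
bar angle vs RX (deg) 16.491513040879948 q7 -2.3189067536676324
```

Emit:
{"api": "jog_arm", "payload": {"rows": [[0,-0.3,0.7,0,0],[0,-0.3,1.4,0,0],[0,-0.3,1.6,0,0],[0,-0.3,1.6,0,0]]}}

```text
time_s: 25.95
tool_pos: [0.6138, 0.2648, 0.2147]
tool_rot: [2.976, 0.316, 0.69]
force: [-8.5, 0.2, 11.8]
gripper_width: 0.0113
```

```bash
python3 -c "
from h import *
rep()"
```

```text
tip AX -109.5 RX 1.8 RY 2.6
spindle end AX -85.5 RX 2.1 RY 2.3
collar AX 0.5 RX 3.2 RY 1.2
t 25.95 z [ 0.4419 -0.0221 -0.8968] F tool [ -2.3406  -0.4238 -14.3127] T tool [ 0.166  -1.0471  0.0133] w 0.011313814861813197 err deg RX,RY 0.7456752855368943 -0.7232586539042781
bar angle vs RX (deg) 16.468110794346238 q7 -2.3204079073583026
```

The stop repeats firmly at 0.55. My gauge touch was flawed, though: at about 54° to the slot, the narrowed 10×4 mm tip can sink slightly into it. I'll repeat the touch at about 90° to the slot.

Emit:
{"api": "jog_arm", "payload": {"rows": [[-1,0,-6,0,0],[-1.5,0.5,-12,0,0],[-1.5,0.5,-18,0,0],[-1.5,0.5,-18,-8,0],[-1.5,0.5,-18,-16,0],[-1.5,0.5,-18,-24,0],[-1.5,0.5,-18,-32,0],[-1.5,0.5,-18,-40,0]]}}

```text
time_s: 26.75
tool_pos: [0.6035, 0.2659, 0.2299]
tool_rot: [2.568, 1.267, 0.583]
force: [-2.0, 4.6, -2.6]
gripper_width: 0.0117
```

Emit:
{"api": "jog_arm", "payload": {"rows": [[0,0,0,-8,0],[0,0,0,-16,0],[0,0,0,-24,0],[0,0,0,-32,0],[0,0,0,-40,0],[0,0,0,-48,0],[0,0,0,-48,0]]}}

```text
time_s: 27.45
tool_pos: [0.601, 0.2676, 0.2285]
tool_rot: [1.756, 2.123, 0.384]
force: [-3.6, 5.5, -2.6]
gripper_width: 0.0117
```

```bash
python3 -c "
from h import *
rep()"
```

```text
tip AX -91.3 RX -2.9 RY 4.6
spindle end AX -67.3 RX -2.4 RY 4.2
collar AX 18.7 RX -0.9 RY 2.8
t 27.45 z [ 0.4373 -0.0183 -0.8991] F tool [ 6.2246 -3.258   0.6957] T tool [1.3859 1.559  0.0024] w 0.011695725723622569 err deg RX,RY 1.0579199723156785 -0.9221025919916583
bar angle vs RX (deg) 105.07865226552214 q7 -0.887263128907835
```

Emit:
{"api": "jog_arm", "payload": {"rows": [[0,0,1,0,0],[0,0,2,0,0],[0,0,3,0,0],[0,0,3,0,0]]}}

```text
time_s: 27.85
tool_pos: [0.602, 0.2679, 0.2258]
tool_rot: [1.756, 2.124, 0.384]
force: [-4.1, 2.8, 1.6]
gripper_width: 0.0112
```

```bash
python3 -c "
from h import *
rep()"
```

```text
tip AX -94.1 RX -3.3 RY 5.1
spindle end AX -70.1 RX -2.8 RY 4.7
collar AX 15.9 RX -1.2 RY 3.3
t 27.85 z [ 0.4371 -0.0178 -0.8992] F tool [ 3.3072 -2.4077 -3.3205] T tool [1.1265 0.9317 0.018 ] w 0.011176150699098523 err deg RX,RY 1.0743895720536116 -0.9453563428200552
bar angle vs RX (deg) 105.08470968558568 q7 -0.8904018595224561
```

Emit:
{"api": "jog_arm", "payload": {"rows": [[-1,0,0.5,0,0],[-1,0,1,0,0],[-1,0,1.5,0,0],[-1,0,1.5,0,0]]}}

```text
time_s: 28.25
tool_pos: [0.6025, 0.268, 0.225]
tool_rot: [1.756, 2.125, 0.386]
force: [-5.4, 3.6, 2.8]
gripper_width: 0.0114
```

```bash
python3 -c "
from h import *
rep()"
```

```text
tip AX -95.1 RX -3.2 RY 5.4
spindle end AX -71.1 RX -2.8 RY 5.0
collar AX 14.9 RX -1.2 RY 3.4
t 28.25 z [ 0.4374 -0.0164 -0.8991] F tool [ 4.097  -2.8524 -4.9167] T tool [ 1.0948  1.0854 -0.0387] w 0.011353057334828132 err deg RX,RY 1.0641923169036205 -1.0310538443909492
bar angle vs RX (deg) 105.11333370490081 q7 -0.8900714689071605
```

Emit:
{"api": "jog_arm", "payload": {"rows": [[-1,0,0.5,0,0],[-1,0,1,0,0],[-1,0,1.5,0,0],[-1,0,1.5,0,0]]}}

```text
time_s: 28.65
tool_pos: [0.6028, 0.2681, 0.2244]
tool_rot: [1.755, 2.126, 0.388]
force: [-6.2, 3.8, 4.8]
gripper_width: 0.0114
```

```bash
python3 -c "
from h import *
rep()"
```

```text
tip AX -95.8 RX -3.1 RY 5.8
spindle end AX -71.8 RX -2.7 RY 5.3
collar AX 14.2 RX -1.1 RY 3.6
t 28.65 z [ 0.4377 -0.015  -0.899 ] F tool [ 4.3187 -2.6583 -7.0518] T tool [1.2439 0.9609 0.0152] w 0.011396121335376196 err deg RX,RY 1.0466304894141782 -1.111466437006162
bar angle vs RX (deg) 105.13767344280265 q7 -0.8897708287667224
```

Touching square across the slot, contact comes at 14.2 with 8.5 N axial load. The in-slot stop was at 0.6, so the travel is 13.6 mm against a nominal 14, and that stop is the collar at home. I'll turn back and lower it home.

Emit:
{"api": "jog_arm", "payload": {"rows": [[-1.5,0,-3,0,0],[-1.5,0,-3,8,0],[-1.5,0,-3,16,0],[-1.5,0,-3,24,0],[-1.5,0,-3,32,0],[-1.5,0,-3,40,0],[-1.5,0,-3,48,0],[-1.5,0,-3,48,0]]}}

```text
time_s: 29.45
tool_pos: [0.6028, 0.2665, 0.2279]
tool_rot: [2.568, 1.277, 0.585]
force: [0.5, 3.6, -0.5]
gripper_width: 0.0118
```

Emit:
{"api": "jog_arm", "payload": {"rows": [[0,0,0,8,0],[0,0,0,16,0],[0,0,0,24,0],[0,0,0,32,0],[0,0,0,39,0],[0,0,0,39,0]]}}

```text
time_s: 30.05
tool_pos: [0.6038, 0.265, 0.2282]
tool_rot: [2.97, 0.363, 0.686]
force: [1.1, 0.4, -0.7]
gripper_width: 0.0114
```

```bash
python3 -c "
from h import *
rep()"
```

```text
tip AX -92.8 RX -1.4 RY 2.9
spindle end AX -68.9 RX -1.0 RY 2.5
collar AX 17.1 RX 0.3 RY 0.9
t 30.05 z [ 0.4404 -0.0167 -0.8977] F tool [ 0.7225 -0.2314  1.0855] T tool [0.0586 0.0097 0.0151] w 0.011415882879142834 err deg RX,RY 0.8716942946147088 -1.0279800378795703
bar angle vs RX (deg) 18.201696831964252 q7 -2.27949786272792
```

Forces are near zero, so I'll lower it now.

Emit:
{"api": "jog_arm", "payload": {"rows": [[0.6,0,3,0,0],[0.8,0.2,6,0,0],[1,0.2,9,0,0],[1.2,0.2,12,0,0],[1.3,0.2,14,0,0],[1.3,0.2,14,0,0],[1.3,0.2,14,0,0]]}}

```text
time_s: 30.75
tool_pos: [0.611, 0.2648, 0.2158]
tool_rot: [2.97, 0.364, 0.685]
force: [0.9, 0.6, -1.9]
gripper_width: 0.0115
```

```bash
python3 -c "
from h import *
rep()"
```

```text
tip AX -107.2 RX -0.6 RY 3.1
spindle end AX -83.2 RX -0.3 RY 2.7
collar AX 2.8 RX 1.1 RY 1.2
t 30.75 z [ 0.4399 -0.0171 -0.8979] F tool [ 0.0677 -0.6339  2.1081] T tool [ 0.2464 -0.1116  0.0166] w 0.011516998911898557 err deg RX,RY 0.9001364988752542 -1.0008407720864958
bar angle vs RX (deg) 18.223806425302296 q7 -2.2849629297663063
```

Emit:
{"api": "jog_arm", "payload": {"rows": [[0,0,0.7,0,0],[0,0,1.4,0,0],[0,0,2,0,0],[0,0,2.5,0,0],[0,0,2.5,0,0]]}}

```text
time_s: 31.25
tool_pos: [0.6123, 0.265, 0.2142]
tool_rot: [2.97, 0.364, 0.687]
force: [-0.8, 0.1, 4.5]
gripper_width: 0.0115
```

```bash
python3 -c "
from h import *
rep()"
```

```text
tip AX -109.2 RX -0.1 RY 3.6
spindle end AX -85.2 RX 0.3 RY 3.2
collar AX 0.8 RX 1.6 RY 1.6
t 31.25 z [ 0.4407 -0.0165 -0.8975] F tool [ 1.2552  0.2542 -4.3783] T tool [ 0.1235 -0.1478  0.0214] w 0.011496079823309963 err deg RX,RY 0.8528574256465029 -1.0383231383250515
bar angle vs RX (deg) 18.217857196684022 q7 -2.2864001669756457
```

Emit:
{"api": "jog_arm", "payload": {"rows": [[0,0,0.8,0,0],[0,0,1.5,0,0],[0,0,1.5,0,0],[0,0,0.2,0,10],[0,0,0.2,0,14],[0,0,0.2,0,18],[0,0,0.2,0,24],[0,0,0.2,0,35]]}}

```text
time_s: 32.05
tool_pos: [0.6122, 0.2647, 0.2135]
tool_rot: [2.97, 0.363, 0.685]
force: [-0.2, -0.5, 0.3]
gripper_width: 0.0348
```

Emit:
{"api": "jog_arm", "payload": {"rows": [[0,0,0,0,80],[0,0,0,0,80],[0,0,-15,0,80],[0,0,-45,0,80],[0,0,-90,0,80],[0,0,-135,0,80],[0,0,-180,0,80],[0,0,-180,0,80]]}}

```text
time_s: 32.85
tool_pos: [0.5328, 0.2706, 0.3838]
tool_rot: [2.973, 0.366, 0.704]
force: [-0.8, 0.6, 0.6]
gripper_width: 0.0801
```

```bash
python3 -c "
from h import *
S=read_camera('scene');T=read_camera('top');rep()
cv2.imwrite('pics/c11.png',np.vstack([np.hstack([tile(S['frame'],340,175,64,60,400,375),tile(T['frame'],100,140,72,68,400,375)]),np.hstack([tile(S['frame'],0,100,512,284,400,222),tile(T['frame'],0,0,512,284,400,222)])]))"
```

```text
tip AX 72.4 RX 3.4 RY 0.8
spindle end AX 96.4 RX 3.7 RY 0.3
collar AX 182.4 RX 4.8 RY -1.4
t 32.95 z [ 0.4426 -0.0148 -0.8966] F tool [ 0.2627 -0.3463  0.2459] T tool [ 0.0943 -0.4608 -0.0164] w 0.08017437527964846 err deg RX,RY 0.7349844073778601 -1.1440402987221268
bar angle vs RX (deg) 18.195419509234604 q7 -2.2018302699095478
```

The picture limit is reached, so I'll check by code instead: the hole centroids against the previous seated fit, and an image difference over the other objects.

```bash
python3 - <<'E'
from h import *
from scipy.optimize import least_squares
S=read_camera("scene");T=read_camera("top")
g=T["frame"].mean(2)
def cen(u,v):
    x0,y0=int(round(u)),int(round(v));p=g[y0-3:y0+4,x0-3:x0+4];w=np.clip(200-p,0,None);yy,xx=np.mgrid[y0-3:y0+4,x0-3:x0+4]
    return np.array([(w*xx).sum()/w.sum(),(w*yy).sum()/w.sum()])
rr=.04208
def ring(v):
    C=B+v[0]*RX+v[1]*RY+(.014+v[2])*AX;a=v[3]+np.arange(12)*np.pi/6
    return proj(T,C+rr*(np.cos(a)[:,None]*RX+np.sin(a)[:,None]*RY))
def score(a):
    return sum(g[int(round(v)),int(round(u))] for u,v in ring([-.0015,0,.002,a]))
a0=min(np.radians(np.arange(0,30,1)),key=score)
obs=np.array([cen(*q) for q in ring([-.0015,0,.002,a0])])
for h in(0,.0028):
    f=lambda v:(ring([v[0],v[1],h,v[2]])-obs).ravel()
    r=least_squares(f,[-.0015,0,a0]);print("AX fixed",h,"RX,RY",r.x[:2]*1e3,"phase",np.degrees(r.x[2])%30,"rms",np.sqrt((r.fun**2).mean()))
for n,c in(("top",T),("scene",S)):
    o=cv2.imread(f"pics/{n}0_raw.png");d=cv2.absdiff(o,c["frame"]).max(2)
    for nm,P,r in(("tray",[.6,-.345,.172],14),("tipbox",onz(T,(272,201),.064),18),("bottle",onz(T,(280,145),.09),10),("jar",onz(T,(245,148),.06),10),("pipette",onz(T,(285,250),.02),14)):
        u,v=proj(c,P)[0].astype(int);q=d[v-r:v+r,u-r:u+r];print(n,nm,(u,v),"mean diff",round(q.mean(),1),"frac>60",round((q>60).mean(),3))
E
```

```text
AX fixed 0 RX,RY [-2.5949  0.0323] phase 20.45664470617851 rms 0.2635188670988376
AX fixed 0.0028 RX,RY [-1.8795 -0.6835] phase 20.456636014323745 rms 0.255797381492971
top tray (np.int64(435), np.int64(169)) mean diff 2.6 frac>60 0.0
top tipbox (np.int64(272), np.int64(200)) mean diff 1.4 frac>60 0.0
top bottle (np.int64(280), np.int64(144)) mean diff 3.7 frac>60 0.0
top jar (np.int64(245), np.int64(147)) mean diff 1.4 frac>60 0.0
top pipette (np.int64(285), np.int64(249)) mean diff 3.1 frac>60 0.0
scene tray (np.int64(83), np.int64(180)) mean diff 1.4 frac>60 0.0
scene tipbox (np.int64(242), np.int64(219)) mean diff 0.8 frac>60 0.0
scene bottle (np.int64(221), np.int64(252)) mean diff 1.7 frac>60 0.0
scene jar (np.int64(259), np.int64(267)) mean diff 1.0 frac>60 0.0
scene pipette (np.int64(239), np.int64(201)) mean diff 1.3 frac>60 0.0
```

The other objects haven't moved. As a last check on "flush", I'll push gently along the axis on the knob top with closed fingers.

```bash
python3 -c "
from h import *
rep();go(np.array([.6122,.2647,.2135])+.04*AX)"
```

```text
tip AX 69.7 RX 1.5 RY -0.8
spindle end AX 93.7 RX 1.9 RY -1.2
collar AX 179.6 RX 3.3 RY -2.6
t 33.05 z [ 0.439  -0.0181 -0.8983] F tool [-0.3569 -0.2207  0.451 ] T tool [ 0.1095 -0.4911  0.0583] w 0.08021710810913606 err deg RX,RY 0.9495455320352623 -0.9388787742575765
bar angle vs RX (deg) 18.21977047236967 q7 -2.201882273750903
t 33.05 pos [0.5327 0.2672 0.3744] z [ 0.439  -0.0181 -0.8983] x [0.873  0.2449 0.4217] q [-0.6117  0.0732 -0.0675  1.8593  0.387   0.8942 -2.2019] F [-0.1604  0.1184 -0.5829]
shift [  0.4845  -1.4064 139.5284]
```

Emit:
{"api": "jog_arm", "payload": {"rows": [[0,-1,30,0,0],[0,-1.4,65,0,0],[0,-1.4,100,0,0],[0,-1.4,125,0,0],[0,-1.4,135,0,0],[0,-1.4,135,0,0],[0,-1.4,135,0,0],[0,-1.4,135,0,0]]}}

```text
time_s: 33.85
tool_pos: [0.5918, 0.2668, 0.2545]
tool_rot: [2.97, 0.363, 0.686]
force: [-0.1, -0.5, -0.4]
gripper_width: 0.0001
```

Emit:
{"api": "jog_arm", "payload": {"rows": [[0,0,4,0,0],[0,0,8,0,0],[0,0,11,0,0],[0,0,13,0,0],[0,0,13,0,0],[0,0,13,0,0]]}}

```text
time_s: 34.45
tool_pos: [0.5975, 0.2665, 0.2427]
tool_rot: [2.97, 0.363, 0.686]
force: [-0.3, 0.7, 0.4]
gripper_width: -0.0
```

```bash
python3 -c "
from h import *
rep()"
```

```text
tip AX -77.1 RX -0.4 RY 3.9
spindle end AX -53.1 RX -0.1 RY 3.4
collar AX 32.9 RX 1.2 RY 1.9
t 34.45 z [ 0.4404 -0.0168 -0.8976] F tool [ 0.1177 -0.6823 -0.4826] T tool [ 0.097  -0.4545  0.0091] w -9.870467860530164e-06 err deg RX,RY 0.8686527910153481 -1.0187081032089973
bar angle vs RX (deg) 18.216829164398806 q7 -2.2728587405556953
```

Emit:
{"api": "jog_arm", "payload": {"rows": [[0,0,1.5,0,0],[0,0,3,0,0],[0,0,4.5,0,0],[0,0,4.5,0,0],[0,0,4.5,0,0]]}}

```text
time_s: 34.95
tool_pos: [0.5995, 0.2665, 0.2385]
tool_rot: [2.97, 0.363, 0.686]
force: [0.2, -0.5, 0.1]
gripper_width: -0.0002
```

```bash
python3 -c "
from h import *
rep()"
```

```text
tip AX -81.7 RX -0.6 RY 3.9
spindle end AX -57.7 RX -0.2 RY 3.5
collar AX 28.3 RX 1.1 RY 2.0
t 34.95 z [ 0.4403 -0.0168 -0.8977] F tool [0.1066 0.5563 0.0573] T tool [ 0.1367 -0.478   0.0211] w -0.00018068409425058297 err deg RX,RY 0.8750828262618957 -1.0172610830433109
bar angle vs RX (deg) 18.218098574968504 q7 -2.2753989983287113
```

Emit:
{"api": "jog_arm", "payload": {"rows": [[0,0,0.7,0,0],[0,0,1.4,0,0],[0,0,2,0,0],[0,0,2,0,0]]}}

```text
time_s: 35.35
tool_pos: [0.6004, 0.2664, 0.2367]
tool_rot: [2.97, 0.363, 0.686]
force: [-0.5, 0.6, -0.1]
gripper_width: 0.0001
```

```bash
python3 -c "
from h import *
rep()"
```

```text
tip AX -83.7 RX -0.6 RY 3.9
spindle end AX -59.8 RX -0.3 RY 3.5
collar AX 26.2 RX 1.0 RY 2.0
t 35.35 z [ 0.4402 -0.017  -0.8977] F tool [-0.3129 -0.6869 -0.1748] T tool [ 0.1167 -0.4475 -0.0241] w 0.00014389288433808652 err deg RX,RY 0.8799806759299912 -1.0098159048402398
bar angle vs RX (deg) 18.217434175514413 q7 -2.2765335966456837
```

Emit:
{"api": "jog_arm", "payload": {"rows": [[0,0,0.7,0,0],[0,0,1.4,0,0],[0,0,2,0,0],[0,0,2,0,0]]}}

```text
time_s: 35.75
tool_pos: [0.6013, 0.2663, 0.2348]
tool_rot: [2.97, 0.363, 0.685]
force: [0.0, 0.2, 0.2]
gripper_width: 0.0001
```

```bash
python3 -c "
from h import *
rep()"
```

```text
tip AX -85.9 RX -0.8 RY 3.9
spindle end AX -61.9 RX -0.4 RY 3.5
collar AX 24.1 RX 0.9 RY 2.0
t 35.75 z [ 0.4401 -0.0171 -0.8978] F tool [ 0.171  -0.1103 -0.1963] T tool [ 0.1231 -0.4269 -0.0014] w 0.00014057585035000207 err deg RX,RY 0.8860470070555431 -1.0044818463954317
bar angle vs RX (deg) 18.221639892650163 q7 -2.2776776033530566
```

Emit:
{"api": "jog_arm", "payload": {"rows": [[0,0,0.5,0,0],[0,0,1,0,0],[0,0,1.5,0,0],[0,0,1.5,0,0]]}}

```text
time_s: 36.15
tool_pos: [0.6019, 0.2662, 0.2333]
tool_rot: [2.97, 0.363, 0.685]
force: [0.2, 0.3, 0.8]
gripper_width: -0.0002
```

```bash
python3 -c "
from h import *
rep()"
```

```text
tip AX -87.4 RX -0.9 RY 3.8
spindle end AX -63.4 RX -0.5 RY 3.4
collar AX 22.5 RX 0.9 RY 1.9
t 36.15 z [ 0.44   -0.0172 -0.8978] F tool [ 0.629  -0.1319 -0.6394] T tool [ 0.1579 -0.4595  0.0076] w -0.00022809856605662102 err deg RX,RY 0.8936040555088918 -0.9975328431250129
bar angle vs RX (deg) 18.220304167611786 q7 -2.2785624496829993
```

Emit:
{"api": "jog_arm", "payload": {"rows": [[0,0,0.5,0,0],[0,0,1,0,0],[0,0,1.5,0,0],[0,0,1.5,0,0]]}}

```text
time_s: 36.55
tool_pos: [0.6026, 0.2662, 0.2319]
tool_rot: [2.97, 0.363, 0.685]
force: [0.6, 0.1, -0.4]
gripper_width: -0.0002
```

```bash
python3 -c "
from h import *
rep()"
```

```text
tip AX -89.0 RX -0.9 RY 3.8
spindle end AX -65.0 RX -0.6 RY 3.4
collar AX 21.0 RX 0.8 RY 1.9
t 36.55 z [ 0.4399 -0.0173 -0.8979] F tool [ 0.3401 -0.0006  0.6196] T tool [ 0.119  -0.4787  0.028 ] w -0.00024291728581070523 err deg RX,RY 0.8975736883314693 -0.9921346216422516
bar angle vs RX (deg) 18.223756788068997 q7 -2.2794337623389147
```

Emit:
{"api": "jog_arm", "payload": {"rows": [[0,0,0.5,0,0],[0,0,1,0,0],[0,0,1,0,0],[0,0,1,0,0]]}}

```text
time_s: 36.95
tool_pos: [0.603, 0.2661, 0.2309]
tool_rot: [2.97, 0.363, 0.685]
force: [-0.2, -0.8, 0.4]
gripper_width: -0.0002
```

```bash
python3 -c "
from h import *
rep()"
```

```text
tip AX -90.0 RX -1.0 RY 3.8
spindle end AX -66.1 RX -0.6 RY 3.4
collar AX 19.9 RX 0.8 RY 1.9
t 36.95 z [ 0.4399 -0.0173 -0.8979] F tool [-0.1592  0.7518 -0.4406] T tool [ 0.0955 -0.4754 -0.0049] w -0.00016093403114243764 err deg RX,RY 0.8997828334432416 -0.9902605624161109
bar angle vs RX (deg) 18.218955166461296 q7 -2.2800270369559614
```

Emit:
{"api": "jog_arm", "payload": {"rows": [[0,0,0.7,0,0],[0,0,1.4,0,0],[0,0,1.6,0,0],[0,0,1.6,0,0]]}}

```text
time_s: 37.35
tool_pos: [0.6037, 0.2661, 0.2294]
tool_rot: [2.97, 0.363, 0.685]
force: [-0.9, -0.4, 0.4]
gripper_width: 0.0001
```

```bash
python3 - <<'E'
from h import *
rep()
S=read_camera("scene");g=S["frame"].mean(2)
s=status.observe();M=R.from_rotvec(s["tool_rot"]).as_matrix();p=s["tool_pos"]
print("scene px of TCP, +19mm, knob top/centre/boss top if home",proj(S,[p,p+.019*M[:,2],B+.058*AX,B+.042*AX,B+.026*AX]).round(1).tolist())
u0=int(proj(S,B+.058*AX)[0,0])
for u in(u0-4,u0,u0+4):print(u,g[150:208:2,u].astype(int).tolist())
v=int(proj(S,B+.050*AX)[0,1]);print("row",v,g[v,u0-16:u0+16].astype(int).tolist())
E
```

```text
tip AX -91.7 RX -1.1 RY 3.8
spindle end AX -67.7 RX -0.7 RY 3.4
collar AX 18.3 RX 0.7 RY 1.9
t 37.35 z [ 0.4397 -0.0174 -0.898 ] F tool [-0.7109  0.2598 -0.7395] T tool [ 0.0944 -0.4456  0.0215] w 5.0477867759564256e-05 err deg RX,RY 0.9075405871913022 -0.9852808522002676
bar angle vs RX (deg) 18.222901575664487 q7 -2.280959997441025
scene px of TCP, +19mm, knob top/centre/boss top if home [[381.3, 179.2], [380.0, 188.7], [379.5, 184.2], [378.3, 192.2], [377.1, 200.1]]
375 [37, 39, 37, 29, 26, 26, 26, 26, 29, 26, 26, 27, 29, 30, 24, 40, 70, 67, 68, 71, 72, 73, 73, 75, 92, 125, 111, 112, 152]
379 [30, 30, 31, 34, 28, 29, 32, 35, 34, 40, 45, 43, 48, 75, 62, 32, 64, 98, 106, 85, 87, 92, 95, 100, 106, 102, 87, 91, 113]
383 [32, 33, 34, 35, 41, 93, 110, 118, 122, 123, 124, 119, 116, 110, 68, 25, 31, 84, 142, 121, 115, 115, 114, 112, 109, 105, 89, 100, 145]
row 188 [22, 22, 21, 21, 20, 22, 26, 28, 42, 58, 68, 69, 71, 73, 76, 77, 85, 100, 116, 121, 121, 121, 115, 98, 57, 30, 25, 28, 25, 25, 25, 27]
```

Emit:
{"api": "jog_arm", "payload": {"rows": [[0,0,0.8,0,0],[0,0,1.6,0,0],[0,0,2,0,0],[0,0,2,0,0]]}}

```text
time_s: 37.8
tool_pos: [0.6046, 0.266, 0.2276]
tool_rot: [2.97, 0.363, 0.685]
force: [-0.8, -0.0, -0.1]
gripper_width: 0.0004
```

Emit:
{"api": "jog_arm", "payload": {"rows": [[0,0,0.8,0,0],[0,0,1.6,0,0],[0,0,2,0,0],[0,0,2,0,0]]}}

```text
time_s: 38.2
tool_pos: [0.6055, 0.266, 0.2257]
tool_rot: [2.969, 0.363, 0.684]
force: [-0.5, -0.1, -0.1]
gripper_width: 0.0
```

```bash
python3 -c "
from h import *
rep()"
```

```text
tip AX -95.9 RX -1.2 RY 3.8
spindle end AX -71.9 RX -0.8 RY 3.4
collar AX 14.1 RX 0.5 RY 1.9
t 38.2 z [ 0.4396 -0.0175 -0.898 ] F tool [-0.5036  0.0284 -0.1256] T tool [ 0.1954 -0.4735  0.0312] w 2.0125114179943354e-05 err deg RX,RY 0.9160639008641449 -0.9772096750574686
bar angle vs RX (deg) 18.226161660456867 q7 -2.283258068625613
```

Emit:
{"api": "jog_arm", "payload": {"rows": [[0,0,0.8,0,0],[0,0,1.6,0,0],[0,0,2,0,0],[0,0,2,0,0]]}}

```text
time_s: 38.6
tool_pos: [0.6063, 0.2658, 0.2238]
tool_rot: [2.969, 0.363, 0.684]
force: [0.8, -0.5, 0.4]
gripper_width: -0.0001
```

Emit:
{"api": "jog_arm", "payload": {"rows": [[0,0,0.8,0,0],[0,0,1.6,0,0],[0,0,1.6,0,0],[0,0,1.6,0,0]]}}

```text
time_s: 39.0
tool_pos: [0.607, 0.2658, 0.2223]
tool_rot: [2.969, 0.363, 0.684]
force: [-0.1, 0.6, -1.3]
gripper_width: 0.0002
```

```bash
python3 - <<'E'
from h import *
rep()
S=read_camera("scene");g=S["frame"].mean(2)
for u in(375,379,383):print(u,g[160:200,u].astype(int).tolist())
E
```

```text
tip AX -99.6 RX -1.4 RY 3.8
spindle end AX -75.6 RX -1.0 RY 3.4
collar AX 10.4 RX 0.4 RY 1.9
t 39.0 z [ 0.4395 -0.0176 -0.8981] F tool [-0.5121 -0.8005  1.1452] T tool [ 0.1137 -0.4673 -0.006 ] w 0.00021649131932956921 err deg RX,RY 0.9250809113901991 -0.9687440693267765
bar angle vs RX (deg) 18.221684804052597 q7 -2.2853951150230247
375 [32, 26, 26, 24, 22, 25, 26, 25, 23, 23, 26, 24, 25, 28, 28, 30, 27, 27, 30, 37, 45, 61, 71, 72, 67, 65, 65, 66, 66, 68, 71, 69, 71, 72, 72, 73, 75, 77, 92, 117]
379 [31, 34, 31, 33, 33, 31, 33, 33, 34, 35, 36, 39, 42, 46, 48, 49, 51, 57, 62, 71, 84, 88, 83, 77, 84, 96, 100, 90, 84, 86, 88, 89, 91, 94, 96, 99, 101, 104, 105, 105]
383 [36, 37, 42, 68, 100, 112, 118, 123, 125, 125, 124, 121, 120, 116, 115, 113, 111, 109, 104, 97, 87, 72, 56, 50, 72, 112, 140, 135, 121, 117, 116, 115, 115, 114, 113, 113, 113, 112, 109, 108]
```

Emit:
{"api": "jog_arm", "payload": {"rows": [[0,0,0.8,0,0],[0,0,1.6,0,0],[0,0,1.6,0,0],[0,0,1.6,0,0]]}}

```text
time_s: 39.45
tool_pos: [0.6077, 0.2658, 0.2208]
tool_rot: [2.969, 0.363, 0.684]
force: [-0.5, 0.6, 0.8]
gripper_width: 0.0001
```

Emit:
{"api": "jog_arm", "payload": {"rows": [[0,0,0.8,0,0],[0,0,1.3,0,0],[0,0,1.3,0,0],[0,0,1.3,0,0]]}}

```text
time_s: 39.85
tool_pos: [0.6083, 0.2658, 0.2196]
tool_rot: [2.969, 0.363, 0.684]
force: [0.7, -0.2, 0.9]
gripper_width: -0.0001
```

Emit:
{"api": "jog_arm", "payload": {"rows": [[0,0,0.8,0,0],[0,0,1.3,0,0],[0,0,1.3,0,0],[0,0,1.3,0,0]]}}

```text
time_s: 40.25
tool_pos: [0.6089, 0.2658, 0.2185]
tool_rot: [2.969, 0.363, 0.684]
force: [-0.3, -0.5, 0.5]
gripper_width: -0.0001
```

```bash
python3 -c "
from h import *
rep()"
```

```text
tip AX -103.8 RX -1.5 RY 3.9
spindle end AX -79.8 RX -1.1 RY 3.5
collar AX 6.2 RX 0.3 RY 2.0
t 40.25 z [ 0.4394 -0.0176 -0.8981] F tool [-0.1911  0.4341 -0.5383] T tool [ 0.0701 -0.4839 -0.0275] w -0.0001108752398858308 err deg RX,RY 0.9278444992586318 -0.9682482166068802
bar angle vs RX (deg) 18.225052777498604 q7 -2.287843507341976
```

Emit:
{"api": "jog_arm", "payload": {"rows": [[0,0,0.8,0,0],[0,0,1.3,0,0],[0,0,1.3,0,0],[0,0,1.3,0,0]]}}

```text
time_s: 40.65
tool_pos: [0.6091, 0.2658, 0.2184]
tool_rot: [2.969, 0.363, 0.684]
force: [-7.3, -0.9, 8.5]
gripper_width: 0.0003
```

Emit:
{"api": "jog_arm", "payload": {"rows": [[0,0,0.8,0,0],[0,0,1.3,0,0],[0,0,1.3,0,0],[0,0,1.3,0,0]]}}

```text
time_s: 41.05
tool_pos: [0.6091, 0.2658, 0.2184]
tool_rot: [2.969, 0.363, 0.684]
force: [-7.8, -2.5, 10.8]
gripper_width: 0.0003
```

```bash
python3 - <<'E'
from h import *
rep()
S=read_camera("scene");g=S["frame"].mean(2)
for u in(375,379,383):print(u,g[165:200,u].astype(int).tolist())
E
```

```text
tip AX -104.0 RX -1.3 RY 3.8
spindle end AX -80.0 RX -0.9 RY 3.4
collar AX 5.9 RX 0.5 RY 2.0
t 41.05 z [ 0.4398 -0.0181 -0.8979] F tool [ -2.8222   2.1081 -13.1181] T tool [-0.2441 -1.2037  0.014 ] w 0.0002838648132717335 err deg RX,RY 0.90205626081593 -0.940530571860202
bar angle vs RX (deg) 18.207146361858065 q7 -2.289302918208236
375 [24, 25, 25, 24, 24, 24, 24, 24, 25, 26, 28, 30, 30, 26, 24, 33, 54, 68, 72, 68, 65, 65, 65, 66, 66, 66, 68, 71, 71, 73, 74, 72, 74, 87, 111]
379 [32, 32, 34, 35, 36, 35, 37, 39, 38, 40, 45, 48, 52, 58, 60, 66, 74, 86, 87, 87, 90, 93, 87, 83, 85, 88, 90, 90, 93, 95, 96, 99, 102, 105, 105]
383 [55, 88, 114, 122, 123, 124, 122, 119, 119, 116, 114, 113, 109, 104, 100, 99, 92, 85, 79, 75, 108, 139, 135, 120, 116, 115, 115, 115, 115, 114, 112, 111, 111, 110, 110]
```

Contact is firm: 13 N along the axis gives no further travel, so the collar is down. I'll back off and hand in.

Emit:
{"api": "jog_arm", "payload": {"rows": [[0,0,-5,0,0],[0,0,-30,0,0],[0,0,-70,0,0],[0,0,-110,0,0],[0,0,-150,0,0],[0,0,-150,0,0],[0,0,-150,0,0],[0,0,-150,0,0]]}}

```text
time_s: 41.9
tool_pos: [0.543, 0.2679, 0.3519]
tool_rot: [2.969, 0.362, 0.682]
force: [0.5, 0.6, 0.1]
gripper_width: -0.0
```

```bash
python3 - <<'E'
from h import *
from workcell import job
rep()
S=read_camera("scene");g=S["frame"].mean(2)
for u in(375,383):print(u,g[175:200,u].astype(int).tolist())
print(job.sign_off())
E
```

```text
tip AX 44.9 RX 0.3 RY 0.6
spindle end AX 68.9 RX 0.7 RY 0.2
collar AX 154.9 RX 2.2 RY -1.1
t 41.9 z [ 0.4385 -0.0193 -0.8985] F tool [ 0.5947 -0.4863  0.0823] T tool [ 0.1724 -0.4429 -0.0105] w -8.927848831270625e-06 err deg RX,RY 0.9758719853373858 -0.8690422040769366
bar angle vs RX (deg) 18.208856029571226 q7 -2.2152222925010623
375 [23, 26, 24, 26, 31, 63, 104, 129, 120, 97, 83, 79, 75, 79, 79, 78, 76, 77, 77, 76, 76, 75, 80, 93, 117]
383 [27, 26, 24, 24, 23, 24, 23, 34, 66, 108, 137, 146, 135, 121, 118, 116, 116, 115, 113, 114, 113, 110, 111, 110, 109]
the job is handed in; nothing more can be done
None
```

The round rotor is back on the rotator, with its tang in the coupling slot and, by most of my checks, its collar home on the upper bearing. I handed the job in at about 42 s with the gripper backed well clear.

- **Getting the tilt:** The jog can't tilt the tool directly, so I pushed the arm past a wrist limit while holding the rotor until it leaned about 26.5°. I then threaded the spindle through both bearings and eased it down under light force.
- **Wrist joint range:** During that push, joint 6 read up to 1.8417 rad against the stated 1.84 limit. I could not tell whether that counts as passing its range.

**Checks that agreed**
- **Depth:** Measured against the stop with the tang square across the slot, the home stop was 13.6 mm lower, where 14 is expected. An earlier try at this gave 12.6 mm, but at that angle the narrow tip could sink into the slot.
- **Firmness:** A final push of about 13 N on the knob along the axis gave no further movement.
- **Other objects:** An image difference showed the tray rotor, tip box, bottle, jar and pipette unmoved.

**Checks that disagreed**
- **Height:** After the first release, camera fits put the disc about 2.8 mm above nominal. The tool height suggested 0.5–2 mm high, which is within calibration error.
- **Fingertip contact:** In the final push, the closed fingers met the knob about 20 mm lower than I expected from the 19 mm fingertip figure. I could not explain that.
- **No final look:** I had used up the picture allowance, so the last checks were by code only, and I did not confirm the collar is flush by eye.

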